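Change the gauge on the measuring stage and start the measurement

ROBOT

A 6-joint arm with a two-finger parallel gripper is mounted at the origin on the work surface. World frame = base frame: x ahead of the robot, y to its left, z up, the work surface at z = 0. Lengths are in m, angles in rad, forces in N, time in s.
With the tool pointing down it reaches from about 0.425 to 0.95 m from the base axis. Payload 3.5 kg.
Tool frame: the origin (TCP) lies midway between the tips of the shut fingers; the grasp point (between the pads) lies 19 mm behind it; z points along the fingers, y is the line along which they close (so a half turn about z gives the same grasp; the last joint's range is limited). The gripper opens to 85 mm and grips with 20 to 120 N. Pads are 22 mm wide; open, the fingers measure 114 mm over their backs; the gripper's body (76 mm by 85 mm) begins 54 mm behind the grasp point. The pads swing forward as they close: fully open they stand 13 mm farther back than shut.
Start: joints at [-1.423, 0.286, 1.577, -0, 1.279, -0.15], TCP at [0.198, -0.645, 0.231] pointing down, gripper open.
Joint ranges: [-2.77, 2.77], [-0.9, 2.22], [0.21, 2.48], [-1.53, 4.67], [0.24, 2.81], [-2.84, 2.84]. Speed limits (rad/s): [2.79, 2.79, 3.14, 3.14, 3.14, 3.14].

INTERFACE

Orientations are given as a unit quaternion [x, y, z, w].
In Python, from plant import ctrl gives the robot as it stands.
- The arm moves only by the tool move_arm, never from a script. Its argument "plan" is a list of rows, each an object of numbers: "x", "y", "z": the shift along the tool's x, y, z in m; "yaw": the turn about the tool's z in rad; "fingers": the closure, from 0 (fully open) to 1 (shut). In form: [{"x": .., "y": .., "z": .., "yaw": .., "fingers": ..}, ...]. A call has 1 to 5 rows; each row is the pose to reach, as a shift and turn from the pose commanded when the call began, along the tool's axes at that moment; what a row does not reach only later rows make up. A row lasts 1/10 s, in which the tool goes at most 50 mm and 8.59 degrees, less where a joint would pass 70% of its speed; a pose out of reach is approached as far as the arm can. A call with a gripper value outside its range is refused whole. The fingers move at their own pace and stop on an object; "force" is the grip in N (left out, the last holds). Time passes only in rows, so rows that repeat a pose let the fingers close. It gives the time, the measured TCP pose, the force, the opening and the grip force at its end, in the units of the state.
- ctrl.get_state(): the state, without advancing time (a new reading comes with each control period).
- ctrl.read_camera(name): name is "side" or "top" or "wrist"; returns the picture (480x640x3 uint8, red, green, blue); there is no depth.
- ctrl.camera_model(name): a dict with "intrinsics" (3x3 intrinsics, pixels), "cam_to_world" (4x4, takes a point from camera to world coordinates); the wrist camera has in their place "tool_from_camera" (4x4, takes a point from camera to tool coordinates, whose origin is the TCP and whose axes are the flange's). Camera axes: x right, y up, looking along -z (the intrinsics and any distortion apply to the point x, -y, -z); pixel columns grow to the right and rows downward; lengths in m; the calibration is good to about 2 mm. A picture is of the moment at which its call begins: read the wrist's pose just before it. camera_model takes no time and is no camera call.
- ctrl.sign_off(): hands the job in; it is judged then, once.
The state is a dict: "time": time; "qpos": joint angles; "dq": joint speeds; "joint_efforts": joint torques, N m; "eef_pos": TCP position; "tcp_rot": TCP orientation; "contact_force": force on the tool from outside, world axes, zero at the start; "wrist_torque": the same for the moment, N m; "opening": opening from 0.0 (shut) to 1.0 (fully open); "finger_force": force on a finger pad.
Only numpy, scipy, OpenCV 4.12 (cv2) and the standard library are available. Lean on these libraries where they do the work, as an engineer would, in place of code of your own. Each camera call takes 0.05 s, during which the arm holds its last target. There are 200 camera calls.

TASK

The round steel gauge on the measuring stage is finished: lay it flat on the floor of the tray that holds the other round gauge, then set the steel block from the bench flat on the stage, centred on the engraved cross with equal gaps to the two stops and its long side running straight from stop to stop, and let go of it. Then press the start button all the way down. Set the gauges down gently rather than dropping them, and leave the plug rack, the wooden case and the screwdriver where they are.

Things in the scene. Friction and masses are not known exactly. Their poses are not given: they have to be found in the camera images.
- stage: measuring stage, fixed: white base under a dark steel plate, 136 (x) by 186 (y) mm, plate top 30 mm above the bench. Origin at the centre of its underside. Two bright aluminium stops on the plate, each 60 mm long in x, 12 mm thick in y, 12 mm high, inner faces at y = +40 and -40 mm. A thin white cross is engraved at the plate's centre along x and y
- stage_centre (a point): middle of the engraved cross on the stage's plate top, midway between the stops; axes as the stage's, z up
- disc: finished round gauge: plain steel disc, 40 mm diameter, 22 mm high, about 0.2 kg, lying on the stage between the stops at the start. Origin at the centre of its underside, z is its axis
- block: gauge to be measured: plain steel block, 30 mm (x) by 60 mm (y) by 20 mm high, about 0.3 kg, lying on the bench at the start. Origin at the centre of its underside
- round_tray: open dark wooden tray for round gauges, fixed to the bench, 130 (x) by 160 (y) by 30 mm high over all, walls and floor 6 mm thick; holds the spare disc in its +y half, its -y half is free. Origin at the centre of its underside
- block_tray: open dark wooden tray of the same size and make for block gauges, fixed to the bench; holds the spare block in its +y half. Origin at the centre of its underside
- spare_disc: wider, thinner steel disc already in the tray for round gauges, 50 mm diameter, 12 mm high; origin at the centre of its underside
- spare_block: steel block already in the tray for blocks, 60 by 24 by 12 mm high; origin at the centre of its underside
- start (a joint): travel of the start button, 0 = up, 0.006 m = all the way down; spring return, about 4 N pushes it down; pressed straight down
- start_top (a point): centre of the top face of the start button, a black push button of 30 mm diameter in a white housing fixed to the bench
- plug_rack: bystander: black rack with four upright steel plugs, 50 by 110 mm, 45 mm high in all; loose; origin at the centre of its underside
- wood_case: bystander: closed dark wooden gauge case, 170 by 100 mm, 57 mm high; loose; origin at the centre of its underside
- screwdriver: bystander: screwdriver lying on the bench, loose
There are look-alikes about, which are no part of the job. Leave any green or pink look-alike of the disc alone.

How it is judged:
By the outcome, as a careful person would: the job done as asked, in the order asked, and still so for the second after the job is handed in, with the robot touching nothing.
It also fails if it takes over 58 s, if anything falls off the work surface, if the arm or the gripper's body presses on something with over 40 N, if the wrist force passes 120 N, or if a joint passes its speed limit or range.

## Working session

There is one attempt and no reset: what is moved stays moved. The work goes in short steps, Python scripts to look and compute and a tool call to move; the robot and the scene stay as the last step left them, time stands still between calls to the robot, and variables do not carry over. Pictures are saved under pics/ and viewed, at most 10 in all, crops included, and the job is handed in when it is done.

Besides the shell and the picture viewer there is one more tool, called after ">>>" as a command line: name --argument value ..., lists and objects as JSON in quotes. move_arm: Moves the arm, as the interface text tells. Its arguments: {"type":"object","properties":{"plan":{"type":"array"},"force":{"type":"number"}},"required":["plan"]}

```bash
mkdir -p pics; cat > h.py <<'E'
import numpy as np, cv2
from plant import ctrl
from scipy.spatial.transform import Rotation as R
def model(n,st=None):
    m=ctrl.camera_model(n); K=np.array(m["intrinsics"])
    if "cam_to_world" in m: T=np.array(m["cam_to_world"])
    else:
        A=np.eye(4); A[:3,:3]=R.from_quat(st["tcp_rot"]).as_matrix(); A[:3,3]=st["eef_pos"]
        T=A@np.array(m["tool_from_camera"])
    return K,T,m
def ray(px,n,z,st=None):
    K,T,m=model(n,st); px=np.atleast_2d(np.array(px,float))
    d=m.get("distortion"); u=cv2.undistortPoints(px[:,None],K,None if d is None else np.array(d,float))[:,0]
    v=np.c_[u[:,0],-u[:,1],-np.ones(len(u))]@T[:3,:3].T
    o=T[:3,3]; return o+v*((z-o[2])/v[:,2])[:,None]
def shot(n,name):
    st=ctrl.get_state(); im=cv2.cvtColor(np.array(ctrl.read_camera(n)),cv2.COLOR_RGB2BGR); cv2.imwrite(f"pics/{name}.png",im); return st,im
E
python3 - <<'E'
from h import *
for n in("top","side","wrist"): shot(n,n+"0"); print(n,ctrl.camera_model(n))
print(ctrl.get_state())
a=cv2.imread("pics/top0.png");b=cv2.imread("pics/side0.png")
E
```

```text
top {'intrinsics': array([[574.81515497,   0.        , 304.60134794],
       [  0.        , 574.81515497, 234.32796406],
       [  0.        ,   0.        ,   1.        ]]), 'cam_to_world': array([[-0.01535096,  0.98146368, -0.19103242,  0.32010614],
       [-0.99966979, -0.01900259, -0.01729789, -0.1176095 ],
       [-0.02060737,  0.1907038 ,  0.9814313 ,  1.26359729],
       [ 0.        ,  0.        ,  0.        ,  1.        ]])}
side {'intrinsics': array([[616.69343813,   0.        , 323.30884792],
       [  0.        , 616.69343813, 244.98977275],
       [  0.        ,   0.        ,   1.        ]]), 'cam_to_world': array([[ 0.99424546,  0.08820721, -0.06079023,  0.4857185 ],
       [-0.10649142,  0.75213933, -0.65034299, -1.10910774],
       [-0.01164222,  0.6530742 ,  0.75720443,  1.22762008],
       [ 0.        ,  0.        ,  0.        ,  1.        ]])}
wrist {'intrinsics': array([[431.29627236,   0.        , 314.74188225],
       [  0.        , 431.29627236, 238.05369877],
       [  0.        ,   0.        ,   1.        ]]), 'tool_from_camera': array([[ 9.64662104e-05,  9.482
[... 335 characters left out ...]
rray([-1.42298341e+00,  2.87025821e-01,  1.57784552e+00,  2.62270480e-05,
        1.27861272e+00, -1.50000088e-01]), 'dq': array([-8.33469111e-05, -2.01670226e-03, -4.10477632e-03, -1.03523813e-03,
       -5.16636673e-04,  3.93076087e-04]), 'joint_efforts': array([ 6.80615121e-04, -4.06606579e+01, -2.93138856e+01, -1.43872544e-04,
        3.98543125e-03, -1.78624155e-06]), 'eef_pos': array([ 0.19802294, -0.64476104,  0.23021989]), 'tcp_rot': array([ 9.88934017e-01,  1.48353011e-01,  1.35883592e-05, -9.45690632e-04]), 'contact_force': array([0.03511461, 0.09034109, 0.23294059]), 'wrist_torque': array([-0.03913256,  0.02441487,  0.02341385]), 'finger_force': 0.0, 'opening': 0.9955820872885636}
```

View pics/top0.png

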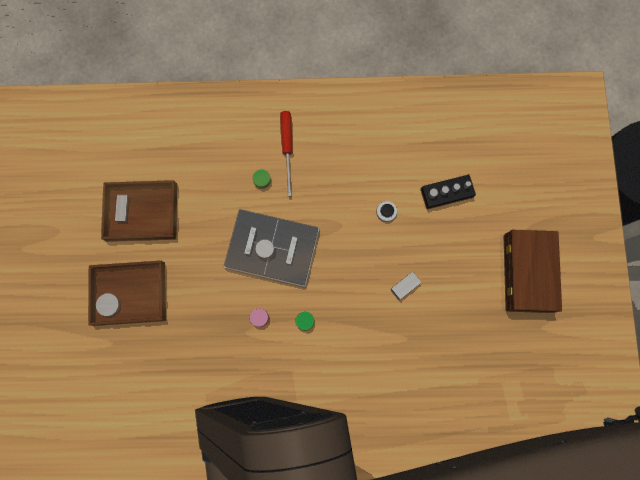

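View pics/side0.png

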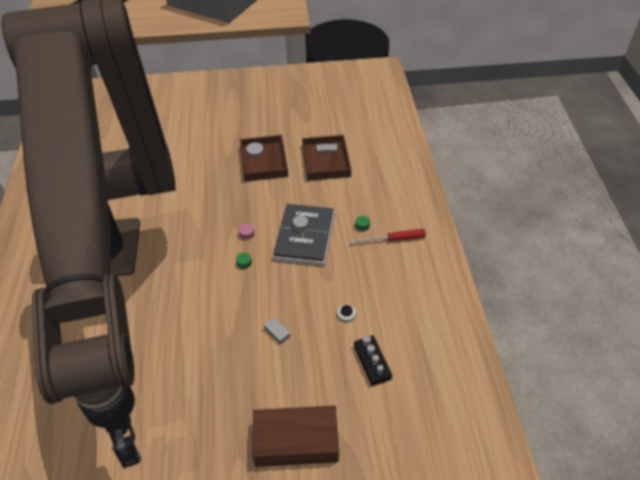

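The top view shows the disc at (264,248) on the stage. Its look-alikes are pink (259,317), green (305,321), green (261,178) and the spare disc (107,305) in the round tray. The bench block is at (406,286), with the spare block at (121,208) in the other tray. The button is at (387,211). I choose the grey disc between the stops and the loose bench block, and I'll check both in a close crop.

```bash
cat > seg.py <<'E'
from h import *
def blobs(im,mask,lo,hi):
    n,l,s,c=cv2.connectedComponentsWithStats(mask.astype(np.uint8))
    out=[]
    for i in range(1,n):
        if lo<s[i,4]<hi:
            cn=max(cv2.findContours((l==i).astype(np.uint8),cv2.RETR_EXTERNAL,cv2.CHAIN_APPROX_NONE)[0],key=len)
            out.append((c[i],s[i,4],cv2.minAreaRect(cn),cn))
    return out
def pose(cn,n,z,st=None):
    w=ray(cn[:,0].astype(float),n,z,st)[:,:2]
    (c,s,a)=cv2.minAreaRect((w*1000).astype(np.float32)); return np.round(c,1),np.round(s,1),round(a,1)
E
python3 - <<'E'
from seg import *
for n,H in(("top",(20,1500)),("side",(20,1500))):
    im=cv2.imread(f"pics/{n}0.png"); hsv=cv2.cvtColor(im,cv2.COLOR_BGR2HSV); h,s,v=cv2.split(hsv)
    print(n,"bright")
    for c,a,r,cn in blobs(im,(s<50)&(v>125),*H):
        if n=="top" and (c[1]>400 or c[1]<100): continue
        if n=="side" and (c[0]<200 or c[0]>400 or c[1]<130): continue
        print(np.round(c),a,*[f"z{z}:{pose(cn,n,z/1000)}" for z in (20,52)])
    print("dark grey / wood")
    for c,a,r,cn in blobs(im,(s<60)&(v<115),400,8000):
        if (n=="top" and 180<c[1]<330 and c[0]<480) or(n=="side" and 230<c[0]<400): print(np.round(c),a,pose(cn,n,.03))
    for c,a,r,cn in blobs(im,(s>90)&(v<105)&(h<20),800,8000):
        if (n=="top" and 100<c[1]<350) or(n=="side" and 230<c[0]<400): print("wood",np.round(c),a,pose(cn,n,.03))
im=cv2.imread("pics/top0.png")
a=cv2.resize(im[160:340,200:440],None,fx=2.5,fy=2.5,interpolation=2);b=cv2.resize(im[165:345,80:200],None,fx=1.6667,fy=2.5,interpolation=2)
cv2.imwrite("pics/crop0.png",np.hstack([a,b]))
E
```

```text
top bright
[288. 176.] 87 z20:(array([700.4, -60.9]), array([96.3,  4.8]), 2.0) z52:(array([690.6, -62.4]), array([93.8,  4.7]), 2.0)
[456. 186.] 25 z20:(array([ 665.3, -435.8]), array([11.2,  9.2]), 88.8) z52:(array([ 656.4, -427.6]), array([10.9,  9. ]), 88.8)
[445. 189.] 34 z20:(array([ 658.9, -409.9]), array([12.5, 13.2]), 43.7) z52:(array([ 650.2, -402.4]), array([12.2, 12.8]), 43.7)
[433. 192.] 42 z20:(array([ 652.6, -384.1]), array([14.1, 14.8]), 43.8) z52:(array([ 644. , -377.2]), array([13.7, 14.4]), 43.8)
[121. 207.] 265 z20:(array([631.5, 315.5]), array([22.9, 57.7]), 88.4) z52:(array([623.5, 304.4]), array([22.3, 56.2]), 88.4)
[386. 211.] 152 z20:(array([ 611.4, -277.9]), array([42. , 41.2]), 87.7) z52:(array([ 603.9, -273.8]), array([40.9, 40.1]), 87.7)
[250. 240.] 143 z20:(array([551.2,  25.3]), array([11.6, 60. ]), 75.6) z52:(array([545.3,  21.6]), array([11.3, 58.4]), 75.6)
[291. 250.] 144 z20:(array([527.9, -65.1]), array([12.3, 60.2]), 75.4) z52:(array([522.6, -66.4]), array([12. , 58.6]), 75.4)
[264. 248.] 256 z20:(array([532.2,  -8.1]), array([39.7, 37.9]), 88.9) 
[... 1918 characters left out ...]
) z52:(array([ 448.5, -334. ]), array([28.6, 58.4]), 37.8)
[366. 338.] 34 z20:(array([ 650.3, -362. ]), array([15.8, 13.6]), 41.8) z52:(array([ 645.9, -381.8]), array([15.4, 13.3]), 41.8)
[370. 348.] 26 z20:(array([ 656. , -388.5]), array([13.1, 11.3]), 81.2) z52:(array([ 651.5, -407.6]), array([12.7, 11. ]), 81.2)
dark grey / wood
[304. 236.] 2481 (array([534.9, -34.4]), array([201.4, 130.1]), 76.0)
[372. 361.] 835 (array([ 653.1, -424. ]), array([ 47.1, 111.2]), 13.5)
wood [264. 160.] 1628 (array([440.8, 277.1]), array([130.8, 187.9]), 2.9)
wood [325. 159.] 1664 (array([623.6, 256.9]), array([189.2, 131. ]), 90.0)
wood [293. 438.] 5011 (array([ 466. , -582.3]), array([123.7, 179.3]), 87.3)
```

View pics/crop0.png

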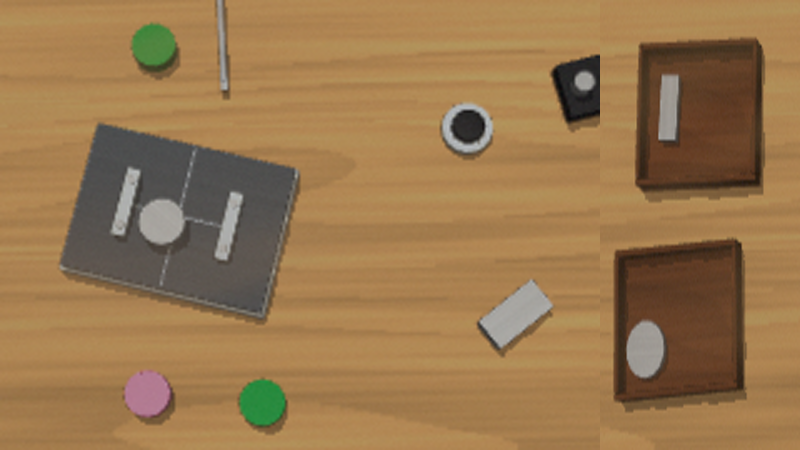

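The crop confirms the plain grey disc between the stops and the plain grey loose block on the bench. The round tray is the lower one and holds the wide spare disc. Now I'll move toward a viewing pose above the stage.

```bash
cat >> h.py <<'E'
def head(st):
    v=R.from_quat(st["tcp_rot"]).as_matrix()[:,0]; return np.degrees(np.arctan2(v[1],v[0]))
def go(x,y,z,hd,st=None):
    "tool-frame shift (m) and yaw (rad) from the present pose to a world target in mm, deg"
    st=st or ctrl.get_state(); M=R.from_quat(st["tcp_rot"]).as_matrix()
    s=M.T@(np.array([x,y,z])/1000-st["eef_pos"]); dy=-((hd-head(st)+180)%360-180)
    print("t",round(st["time"],2),"pos",np.round(np.array(st["eef_pos"])*1000,1),"hd",round(head(st),2),"F",np.round(st["contact_force"],1),"op",round(st["opening"],3),"| shift",np.round(s,4),"yaw",round(np.radians(dy),4))
E
python3 -c "
from h import *
go(430,-330,230,50);go(527,-23,210,75.5)"
```

```text
t 0.15 pos [ 198.  -644.8  230.2] hd 17.06 F [0.  0.1 0.2] op 0.996 | shift [ 0.3141 -0.2328  0.0008] yaw -0.5749
t 0.15 pos [ 198.  -644.8  230.2] hd 17.06 F [0.  0.1 0.2] op 0.996 | shift [ 0.4969 -0.4978  0.0213] yaw -1.0199
```

>>> move_arm --plan '[{"x": 0.04, "y": -0.03, "z": 0, "yaw": -0.07, "fingers": 0.25}, {"x": 0.08, "y": -0.06, "z": 0, "yaw": -0.14, "fingers": 0.25}, {"x": 0.12, "y": -0.09, "z": 0, "yaw": -0.22, "fingers": 0.25}, {"x": 0.16, "y": -0.12, "z": 0, "yaw": -0.29, "fingers": 0.25}, {"x": 0.2, "y": -0.15, "z": 0, "yaw": -0.36, "fingers": 0.25}]'

```text
time: 0.65
eef_pos: [0.346, -0.4413, 0.231]
tcp_rot: [0.946, 0.324, 0.0, -0.0]
contact_force: [1.4, 1.0, -0.7]
opening: 0.749
finger_force: 0.0
```

```bash
python3 -c "
from h import *
go(430,-330,230,50);go(527,-23,210,75.5)"
```

```text
t 0.65 pos [ 346.  -441.3  231. ] hd 37.82 F [ 1.4  1.  -0.7] op 0.749 | shift [ 0.1346 -0.0364  0.001 ] yaw -0.2125
t 0.65 pos [ 346.  -441.3  231. ] hd 37.82 F [ 1.4  1.  -0.7] op 0.749 | shift [ 0.3995 -0.2194  0.0211] yaw -0.6576
```

>>> move_arm --plan '[{"x": 0.04, "y": -0.022, "z": 0, "yaw": -0.066, "fingers": 0.25}, {"x": 0.08, "y": -0.044, "z": 0, "yaw": -0.132, "fingers": 0.25}, {"x": 0.12, "y": -0.066, "z": 0, "yaw": -0.198, "fingers": 0.25}, {"x": 0.16, "y": -0.088, "z": 0, "yaw": -0.264, "fingers": 0.25}, {"x": 0.2, "y": -0.11, "z": 0, "yaw": -0.33, "fingers": 0.25}]'

```text
time: 1.15
eef_pos: [0.4365, -0.2319, 0.2311]
tcp_rot: [0.88, 0.475, 0.0, -0.0]
contact_force: [0.8, -0.3, -0.1]
opening: 0.749
finger_force: 0.0
```

```bash
python3 -c "
from h import *
go(527,-23,210,75.5)"
```

```text
t 1.15 pos [ 436.5 -231.9  231.1] hd 56.74 F [ 0.8 -0.3 -0.1] op 0.749 | shift [ 0.2243 -0.039   0.0212] yaw -0.3275
```

>>> move_arm --plan '[{"x": 0.045, "y": -0.008, "z": 0.005, "yaw": -0.066, "fingers": 0.25}, {"x": 0.09, "y": -0.016, "z": 0.01, "yaw": -0.132, "fingers": 0.25}, {"x": 0.135, "y": -0.024, "z": 0.015, "yaw": -0.198, "fingers": 0.25}, {"x": 0.18, "y": -0.032, "z": 0.02, "yaw": -0.264, "fingers": 0.25}, {"x": 0.224, "y": -0.039, "z": 0.021, "yaw": -0.327, "fingers": 0.25}]'

```text
time: 1.65
eef_pos: [0.5269, -0.0233, 0.2094]
tcp_rot: [0.791, 0.612, -0.0, -0.0]
contact_force: [-0.1, -0.6, -0.4]
opening: 0.754
finger_force: 0.0
```

>>> move_arm --plan '[{"x": 0, "y": 0, "z": 0, "yaw": 0, "fingers": 0.25}, {"x": 0, "y": 0, "z": 0, "yaw": 0, "fingers": 0.25}]'

```text
time: 1.85
eef_pos: [0.5269, -0.0245, 0.2099]
tcp_rot: [0.791, 0.612, -0.0, -0.0]
contact_force: [-0.6, 0.1, -0.4]
opening: 0.753
finger_force: 0.0
```

```bash
python3 - <<'E'
from seg import *
st,im=shot("wrist","w1"); go(527,-11,70,75.5,st)
h,s,v=cv2.split(cv2.cvtColor(im,cv2.COLOR_BGR2HSV))
for c,a,r,cn in blobs(im,(s<50)&(v>125),150,20000): print(np.round(c),a,*[f"z{z}:{pose(cn,'wrist',z/1000,st)}" for z in (30,42,52)])
E
```

```text
t 1.85 pos [526.9 -24.5 209.9] hd 75.46 F [-0.6  0.1 -0.4] op 0.753 | shift [ 0.0132 -0.0032  0.1399] yaw -0.0007
[332.  70.] 608 z30:(array([560.4,  67.7]), array([  2.6, 127.6]), 75.2) z42:(array([560. ,  67.2]), array([  2.5, 122.9]), 75.2) z52:(array([559.6,  66.8]), array([  2.4, 118.9]), 75.2)
[327. 137.] 1594 z30:(array([547.7,  17. ]), array([25.3, 62.4]), 75.5) z42:(array([547.7,  18.4]), array([24.4, 60. ]), 75.5) z52:(array([547.7,  19.6]), array([23.6, 58.1]), 75.5)
[314. 192.] 2877 z30:(array([533.9, -26.1]), array([ 59.1, 118.8]), 55.1) z42:(array([534.5, -23.1]), array([ 56.9, 114.4]), 55.1) z52:(array([534.9, -20.6]), array([ 55. , 110.7]), 55.1)
[541. 186.] 907 z30:(array([697.3, -53.2]), array([95.6,  6. ]), 2.2) z42:(array([691.8, -49.2]), array([92.1,  5.8]), 2.2) z52:(array([687.2, -45.9]), array([89.1,  5.6]), 2.2)
[327. 258.] 1188 z30:(array([525.7, -69.1]), array([12.9, 62.4]), 75.5) z42:(array([526.5, -64.5]), array([12.4, 60.1]), 75.5) z52:(array([527.2, -60.7]), array([12. , 58.1]), 75.5)
```

View pics/w1.png

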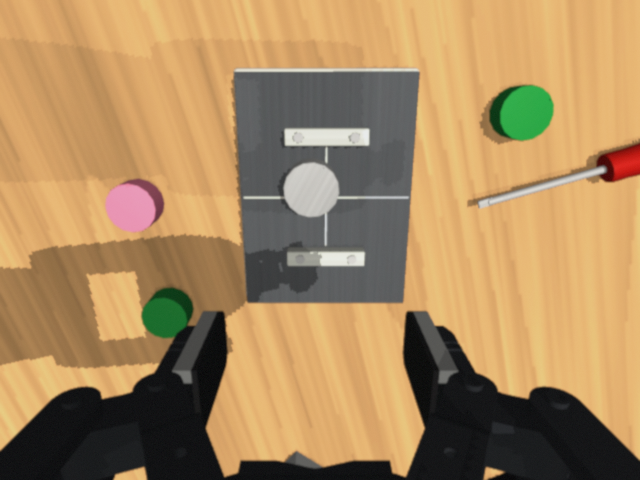

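The wrist view shows the stage aligned with the image, the cross at about (326,198), the disc at (312,190), and the stops at (327,137) and (327,258). I'll compute the disc circle and the cross.

```bash
python3 - <<'E'
from seg import *
st=ctrl.get_state(); im=cv2.imread("pics/w1.png"); h,s,v=cv2.split(cv2.cvtColor(im,cv2.COLOR_BGR2HSV))
m=((s<50)&(v>125)).astype(np.uint8); o=cv2.morphologyEx(m,cv2.MORPH_OPEN,np.ones((9,9),np.uint8))
for c,a,r,cn in blobs(im,o,150,20000): print(np.round(c,1),a,pose(cn,'wrist',.052,st),pose(cn,'wrist',.042,st))
th=m-cv2.dilate(o,np.ones((9,9),np.uint8)); th[th>1]=0
ys,xs=np.nonzero(th[150:240,245:408]); xs+=245; ys+=150
H=abs(ys-197)<5; hor=np.polyfit(xs[H],ys[H],1); V=(abs(xs-326)<5)&(abs(ys-197)>6); ver=np.polyfit(ys[V],xs[V],1)
y=197
for _ in range(5): x=np.polyval(ver,y); y=np.polyval(hor,x)
C=ray([x,y],"wrist",.03,st)[0]; e=ray([[260,np.polyval(hor,260)],[400,np.polyval(hor,400)],[np.polyval(ver,160),160],[np.polyval(ver,240),240]],"wrist",.03,st)
a=lambda d:np.degrees(np.arctan2(d[1],d[0]))
print("cross",x,y,C,"xline",a(e[1]-e[0]),"yline",a(e[2]-e[3]))
E
```

```text
[326.6 136.5] 1542 (array([549.3,  24.5]), array([11.3, 58.1]), 75.4) (array([549.3,  23.6]), array([11.7, 60.1]), 75.4)
[311.1 189.5] 2424 (array([529.5,  -8.5]), array([38.1, 38.4]), 75.4) (array([528.9, -10.6]), array([39.4, 39.7]), 75.4)
[326.8 258.4] 1185 (array([526.8, -61.6]), array([12. , 57.7]), 75.4) (array([526.1, -65.4]), array([12.4, 59.6]), 75.4)
cross 325.6681243880722 197.0062825921195 [ 0.53761682 -0.02118112  0.03      ] xline -14.647611837052649 yline 75.30077957659721
```

```bash
python3 -c "
from h import *
go(529.5,-8.5,34,75.4)"
```

```text
t 1.9 pos [526.8 -25.4 210. ] hd 75.35 F [ 0.1 -0.4  0.3] op 0.748 | shift [ 0.0172 -0.0015  0.176 ] yaw -0.0008
```

>>> move_arm --plan '[{"x": 0.006, "y": 0, "z": 0.04, "yaw": 0, "fingers": 0.25}, {"x": 0.012, "y": -0.001, "z": 0.08, "yaw": 0, "fingers": 0.25}, {"x": 0.0165, "y": -0.0015, "z": 0.11, "yaw": 0, "fingers": 0.25}, {"x": 0.0165, "y": -0.0015, "z": 0.12, "yaw": 0, "fingers": 0.25}, {"x": 0.0165, "y": -0.0015, "z": 0.12, "yaw": 0, "fingers": 0.25}]'

```text
time: 2.4
eef_pos: [0.5285, -0.0101, 0.089]
tcp_rot: [0.792, 0.61, -0.001, -0.001]
contact_force: [0.0, 0.1, 0.9]
opening: 0.75
finger_force: 0.0
```

```bash
python3 - <<'E'
from seg import *
go(529.5,-8.5,34,75.4)
st,im=shot("wrist","w2"); go(529.5,-8.5,34,75.4)
h,s,v=cv2.split(cv2.cvtColor(im,cv2.COLOR_BGR2HSV))
m=((s<50)&(v>125)).astype(np.uint8); o=cv2.morphologyEx(m,cv2.MORPH_OPEN,np.ones((9,9),np.uint8))
for c,a,r,cn in blobs(im,o,150,20000): print(np.round(c,1),a,pose(cn,'wrist',.052,st),pose(cn,'wrist',.042,st))
E
```

```text
t 2.4 pos [528.5 -10.1  89. ] hd 75.22 F [0.  0.1 0.9] op 0.75 | shift [0.0018 0.0008 0.055 ] yaw -0.0031
t 2.45 pos [529.9 -10.2  90.8] hd 75.24 F [-0.3  0.3 -0.4] op 0.752 | shift [ 0.0016 -0.0008  0.0568] yaw -0.0028
[338.2 194.7] 3775 (array([549.3,  26.9]), array([12.1, 56.8]), 75.3) (array([549.2,  24.5]), array([12.8, 60. ]), 75.3)
[313.1 275.7] 5446 (array([529.6,  -6.8]), array([38.9, 38.6]), 35.4) (array([528.4, -11.1]), array([41.1, 40.7]), 35.4)
[598.5 271.8] 863 (array([654.2, -37. ]), array([35.7,  5.7]), 2.8) (array([660. , -42.9]), array([37.6,  6. ]), 2.8)
[336.1 369.2] 2595 (array([527.7, -57. ]), array([12.6, 56.7]), 75.3) (array([526.4, -64.1]), array([13.3, 59.9]), 75.3)
```

View pics/w2.png

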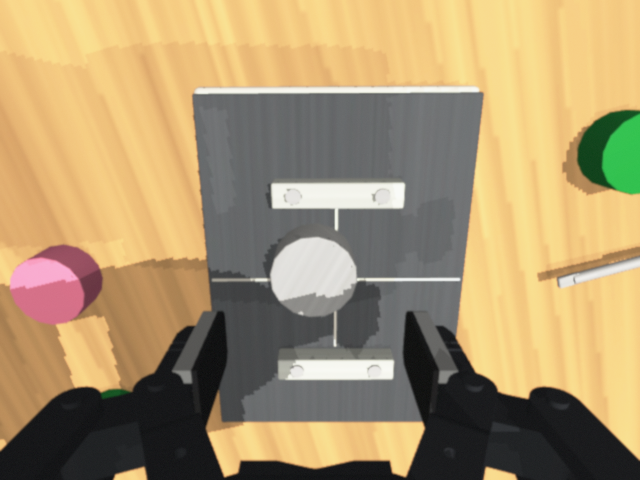

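The disc at (313,276) is centred between the fingers at (208,…) and (420,…). I'll descend and grip.

>>> move_arm --plan '[{"x": 0.0025, "y": -0.0005, "z": 0.02, "yaw": -0.003, "fingers": 0.25}, {"x": 0.0025, "y": -0.0005, "z": 0.04, "yaw": -0.003, "fingers": 0.25}, {"x": 0.0025, "y": -0.0005, "z": 0.05, "yaw": -0.003, "fingers": 0.25}, {"x": 0.0025, "y": -0.0005, "z": 0.055, "yaw": -0.003, "fingers": 0.25}, {"x": 0.0025, "y": -0.0005, "z": 0.055, "yaw": -0.003, "fingers": 0.4}]'

```text
time: 2.95
eef_pos: [0.5305, -0.0069, 0.036]
tcp_rot: [0.791, 0.612, 0.0, 0.0]
contact_force: [-0.7, -0.0, 0.7]
opening: 0.606
finger_force: 0.0
```

>>> move_arm --plan '[{"x": 0, "y": 0, "z": 0, "yaw": 0, "fingers": 0.48}, {"x": 0, "y": 0, "z": 0, "yaw": 0, "fingers": 0.55}, {"x": 0, "y": 0, "z": 0, "yaw": 0, "fingers": 0.7}, {"x": 0, "y": 0, "z": 0, "yaw": 0, "fingers": 0.7}]' --force 50

```text
time: 3.35
eef_pos: [0.5306, -0.0066, 0.0368]
tcp_rot: [0.791, 0.612, 0.0, 0.001]
contact_force: [-1.2, -0.0, 6.0]
opening: 0.447
finger_force: 49.8
```

```bash
python3 -c "
from h import *
go(440,250,100,92.8); print(ctrl.get_state()['finger_force'])"
```

```text
t 3.35 pos [530.6  -6.6  36.8] hd 75.52 F [-1.2 -0.   6. ] op 0.447 | shift [ 0.2258 -0.1518 -0.0634] yaw -0.3016
49.761430621147156
```

>>> move_arm --plan '[{"x": 0, "y": 0, "z": -0.01, "yaw": 0, "fingers": 0.7}, {"x": 0, "y": 0, "z": -0.03, "yaw": 0, "fingers": 0.7}, {"x": 0, "y": 0, "z": -0.06, "yaw": 0, "fingers": 0.7}, {"x": 0.015, "y": -0.01, "z": -0.09, "yaw": -0.03, "fingers": 0.7}, {"x": 0.04, "y": -0.025, "z": -0.11, "yaw": -0.07, "fingers": 0.7}]'

```text
time: 3.85
eef_pos: [0.517, 0.0378, 0.1481]
tcp_rot: [0.769, 0.639, 0.001, 0.002]
contact_force: [0.5, 1.0, -1.8]
opening: 0.441
finger_force: 50.6
```

```bash
python3 -c "
from h import *
go(440,215,150,92.8)"
```

```text
t 3.85 pos [517.   37.8 148.1] hd 79.46 F [ 0.5  1.  -1.8] op 0.441 | shift [ 0.1601 -0.1081 -0.0024] yaw -0.2329
```

>>> move_arm --plan '[{"x": 0.04, "y": -0.027, "z": -0.0, "yaw": -0.06, "fingers": 0.7}, {"x": 0.08, "y": -0.054, "z": 0, "yaw": -0.12, "fingers": 0.7}, {"x": 0.12, "y": -0.081, "z": 0, "yaw": -0.18, "fingers": 0.7}, {"x": 0.16, "y": -0.108, "z": 0, "yaw": -0.233, "fingers": 0.7}, {"x": 0.16, "y": -0.108, "z": 0, "yaw": -0.233, "fingers": 0.7}]'

```text
time: 4.35
eef_pos: [0.4356, 0.2197, 0.1452]
tcp_rot: [0.687, 0.727, 0.0, -0.001]
contact_force: [-0.1, 0.1, -3.2]
opening: 0.446
finger_force: 50.7
```

```bash
python3 - <<'E'
from seg import *
st,im=shot("wrist","w3"); go(440,250,12,92.8,st)
h,s,v=cv2.split(cv2.cvtColor(im,cv2.COLOR_BGR2HSV))
m=((s<50)&(v>125)).astype(np.uint8); o=cv2.morphologyEx(m,cv2.MORPH_OPEN,np.ones((9,9),np.uint8))
for c,a,r,cn in blobs(im,o,150,20000): print(np.round(c,1),a,pose(cn,'wrist',.018,st))
E
```

```text
t 4.35 pos [435.6 219.7 145.2] hd 93.29 F [-0.1  0.1 -3.2] op 0.446 | shift [0.0297 0.0063 0.1333] yaw 0.0086
[294.8  31.1] 5258 (array([418.6, 331.8]), array([49.4, 36.3]), 3.3)
[623.8  83.1] 1391 (array([614.7, 318.2]), array([24.1, 22.6]), 88.2)
[314.8 346.4] 8844 (array([441.7, 127.4]), array([79.3, 82.1]), 3.3)
```

View pics/w3.png

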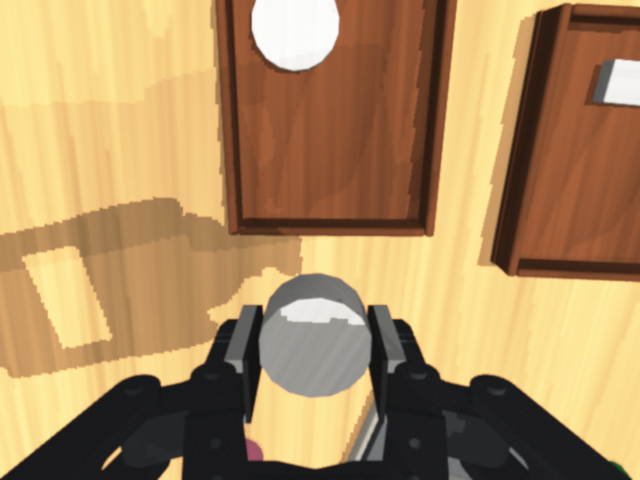

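The wrist view shows the disc held straight at (315,345), the tray's near wall at rows 218–236 with corners (229,236) and (435,236), and the spare disc at (295,25).

```bash
python3 - <<'E'
from seg import *
st=ctrl.get_state()
print(np.round(ray([[229,236],[435,236],[217,0],[457,0]],"wrist",.03,st)*1000,1)); print(np.round(ray([[315,345]],"wrist",.16,st)*1000,1))
go(439,248,60,93,st)
E
```

```text
[[384.5 211.4  30. ]
 [513.8 218.5  30. ]
 [379.1 343.4  30. ]
 [506.5 350.5  30. ]]
[[438.  218.2 160. ]]
t 4.4 pos [437.  217.7 145.3] hd 93.18 F [ 0.4 -1.  -2.3] op 0.44 | shift [0.0301 0.0037 0.0853] yaw 0.0031
```

```bash
python3 - <<'E'
from seg import *
go(447,254,60,93.1)
E
```

```text
t 4.4 pos [437.  217.7 145.3] hd 93.18 F [ 0.4 -1.  -2.3] op 0.44 | shift [0.0357 0.012  0.0853] yaw 0.0013
```

>>> move_arm --plan '[{"x": 0.03, "y": 0.01, "z": 0.01, "yaw": 0, "fingers": 0.7}, {"x": 0.036, "y": 0.012, "z": 0.04, "yaw": 0, "fingers": 0.7}, {"x": 0.036, "y": 0.012, "z": 0.08, "yaw": 0, "fingers": 0.7}, {"x": 0.036, "y": 0.012, "z": 0.105, "yaw": 0, "fingers": 0.7}, {"x": 0.036, "y": 0.012, "z": 0.115, "yaw": 0, "fingers": 0.7}]'

```text
time: 4.9
eef_pos: [0.4471, 0.2503, 0.0273]
tcp_rot: [0.69, 0.724, -0.003, -0.001]
contact_force: [-1.3, 1.0, -1.6]
opening: 0.447
finger_force: 50.7
```

>>> move_arm --plan '[{"x": 0, "y": 0, "z": 0.005, "yaw": 0, "fingers": 0.7}, {"x": 0, "y": 0, "z": 0.008, "yaw": 0, "fingers": 0.7}, {"x": 0, "y": 0, "z": 0.01, "yaw": 0, "fingers": 0.7}, {"x": 0, "y": 0, "z": 0.012, "yaw": 0, "fingers": 0.7}, {"x": 0, "y": 0, "z": 0.012, "yaw": 0, "fingers": 0.7}]'

```text
time: 5.4
eef_pos: [0.4493, 0.2522, 0.019]
tcp_rot: [0.689, 0.725, 0.001, 0.0]
contact_force: [0.1, -0.6, -2.5]
opening: 0.437
finger_force: 50.7
```

```bash
python3 - <<'E'
from seg import *
go(447,254,11.5,93.1)
E
```

```text
t 5.4 pos [449.3 252.2  19. ] hd 92.87 F [ 0.1 -0.6 -2.5] op 0.437 | shift [ 0.0019 -0.0023  0.0075] yaw -0.0041
```

>>> move_arm --plan '[{"x": 0, "y": 0, "z": 0.002, "yaw": 0, "fingers": 0.7}, {"x": 0, "y": 0, "z": 0.004, "yaw": 0, "fingers": 0.7}, {"x": 0, "y": 0, "z": 0.005, "yaw": 0, "fingers": 0.7}, {"x": 0, "y": 0, "z": 0.006, "yaw": 0, "fingers": 0.7}, {"x": 0, "y": 0, "z": 0.006, "yaw": 0, "fingers": 0.7}]'

```text
time: 5.9
eef_pos: [0.4487, 0.252, 0.0129]
tcp_rot: [0.689, 0.725, -0.001, -0.0]
contact_force: [-3.6, -0.8, 3.8]
opening: 0.439
finger_force: 51.4
```

>>> move_arm --plan '[{"x": 0, "y": 0, "z": 0.001, "yaw": 0, "fingers": 0.7}, {"x": 0, "y": 0, "z": 0.001, "yaw": 0, "fingers": 0.7}]'

```text
time: 6.1
eef_pos: [0.4488, 0.2521, 0.0128]
tcp_rot: [0.689, 0.725, -0.001, -0.0]
contact_force: [-6.6, -3.2, 9.9]
opening: 0.449
finger_force: 52.1
```

Floor contact: +9.9 N, against about -2.5 N hanging. I'll open slightly inside the tray and then lift.

>>> move_arm --plan '[{"x": 0, "y": 0, "z": -0.0005, "yaw": 0, "fingers": 0.5}, {"x": 0, "y": 0, "z": -0.0005, "yaw": 0, "fingers": 0.45}, {"x": 0, "y": 0, "z": -0.0005, "yaw": 0, "fingers": 0.36}, {"x": 0, "y": 0, "z": -0.0005, "yaw": 0, "fingers": 0.36}, {"x": 0, "y": 0, "z": -0.01, "yaw": 0, "fingers": 0.36}]'

```text
time: 6.6
eef_pos: [0.4476, 0.2516, 0.0202]
tcp_rot: [0.689, 0.725, -0.001, -0.001]
contact_force: [-1.2, -0.2, 0.1]
opening: 0.637
finger_force: 0.0
```

>>> move_arm --plan '[{"x": 0, "y": 0, "z": -0.04, "yaw": 0, "fingers": 0.36}, {"x": 0, "y": 0, "z": -0.08, "yaw": 0, "fingers": 0.36}, {"x": -0.02, "y": 0, "z": -0.12, "yaw": 0, "fingers": 0.36}, {"x": -0.04, "y": 0, "z": -0.15, "yaw": 0, "fingers": 0.36}, {"x": -0.05, "y": 0, "z": -0.16, "yaw": 0, "fingers": 0.36}]'

```text
time: 7.1
eef_pos: [0.4535, 0.2017, 0.1861]
tcp_rot: [0.689, 0.724, 0.003, 0.002]
contact_force: [0.2, 0.0, -1.0]
opening: 0.642
finger_force: 0.0
```

```bash
python3 - <<'E'
from seg import *
st,im=shot("wrist","w4"); go(530,-20,200,120,st)
h,s,v=cv2.split(cv2.cvtColor(im,cv2.COLOR_BGR2HSV))
m=((s<50)&(v>125)).astype(np.uint8); o=cv2.morphologyEx(m,cv2.MORPH_OPEN,np.ones((9,9),np.uint8))
for c,a,r,cn in blobs(im,o,150,20000): print(np.round(c,1),a,pose(cn,'wrist',.018,st),pose(cn,'wrist',.028,st))
E
```

```text
t 7.1 pos [453.5 201.7 186.1] hd 92.83 F [ 0.2  0.  -1. ] op 0.642 | shift [-0.2252  0.0656 -0.0137] yaw -0.4742
[267.5  17.9] 2650 (array([419.2, 326.3]), array([48.9, 24.6]), 2.9) (array([420.2, 324.9]), array([47.3, 23.8]), 2.9)
[588.9  53.3] 3475 (array([633.8, 317.7]), array([24.1, 60.1]), 88.3) (array([627.8, 316.6]), array([23.4, 58.1]), 88.3)
[309.9 142.9] 2695 (array([450.3, 249.7]), array([39.8, 40.3]), 2.7) (array([450.3, 250.8]), array([38.5, 39. ]), 2.7)
[371.9 349.3] 318 (array([509.3,  84.1]), array([10.8, 26.6]), 81.8) (array([507.3,  90.5]), array([10.4, 25.8]), 81.8)
[484.4 379.1] 222 (array([608.6,  59.2]), array([17.9, 12.2]), 2.4) (array([603.5,  66.4]), array([17.4, 11.8]), 2.4)
[395.  424.1] 347 (array([537.8,   8.7]), array([15.3, 25.2]), 76.7) (array([534.9,  17.6]), array([14.8, 24.4]), 76.7)
```

View pics/w4.png

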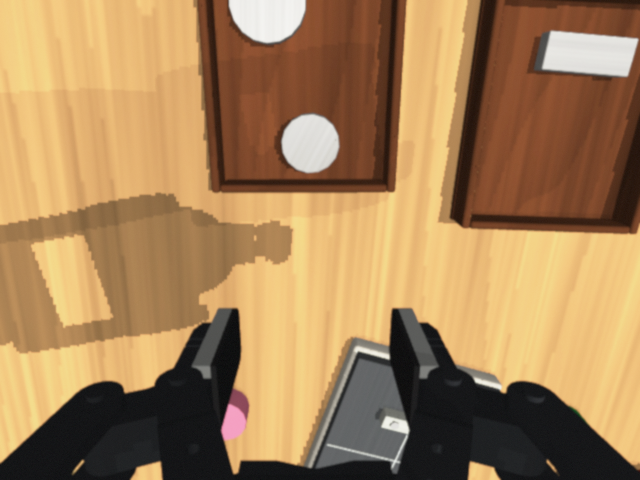

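The disc lies flat in the free half of the round tray at (310,143), clear of the walls and the spare. Next is the block.

>>> move_arm --plan '[{"x": -0.045, "y": 0.014, "z": -0.005, "yaw": -0.06, "fingers": 0.3}, {"x": -0.09, "y": 0.028, "z": -0.005, "yaw": -0.12, "fingers": 0.3}, {"x": -0.135, "y": 0.042, "z": -0.005, "yaw": -0.18, "fingers": 0.3}, {"x": -0.18, "y": 0.056, "z": -0.005, "yaw": -0.24, "fingers": 0.3}, {"x": -0.225, "y": 0.066, "z": -0.005, "yaw": -0.3, "fingers": 0.3}]'

```text
time: 7.65
eef_pos: [0.5281, -0.0205, 0.1841]
tcp_rot: [0.572, 0.82, -0.0, -0.002]
contact_force: [0.6, 1.1, -0.3]
opening: 0.699
finger_force: 0.0
```

```bash
python3 - <<'E'
from seg import *
go(460,-325,180,127.5)
E
```

```text
t 7.65 pos [528.1 -20.5 184.1] hd 110.19 F [ 0.6  1.1 -0.3] op 0.699 | shift [-0.2622 -0.169   0.004 ] yaw -0.3021
```

>>> move_arm --plan '[{"x": -0.041, "y": -0.027, "z": 0, "yaw": -0.05, "fingers": 0.36}, {"x": -0.082, "y": -0.054, "z": 0, "yaw": -0.1, "fingers": 0.36}, {"x": -0.123, "y": -0.081, "z": 0, "yaw": -0.15, "fingers": 0.36}, {"x": -0.164, "y": -0.108, "z": 0, "yaw": -0.2, "fingers": 0.36}, {"x": -0.205, "y": -0.135, "z": 0, "yaw": -0.25, "fingers": 0.36}]'

```text
time: 8.15
eef_pos: [0.4707, -0.259, 0.184]
tcp_rot: [0.466, 0.885, 0.001, -0.002]
contact_force: [1.0, 0.3, -1.1]
opening: 0.641
finger_force: 0.0
```

```bash
python3 - <<'E'
from seg import *
go(460,-325,180,127.5)
E
```

```text
t 8.15 pos [ 470.7 -259.   184. ] hd 124.48 F [ 1.   0.3 -1.1] op 0.641 | shift [-0.0484 -0.0461  0.0039] yaw -0.0527
```

>>> move_arm --plan '[{"x": -0.025, "y": -0.023, "z": 0.01, "yaw": -0.026, "fingers": 0.36}, {"x": -0.048, "y": -0.046, "z": 0.03, "yaw": -0.053, "fingers": 0.36}, {"x": -0.048, "y": -0.046, "z": 0.05, "yaw": -0.053, "fingers": 0.36}, {"x": -0.048, "y": -0.046, "z": 0.05, "yaw": -0.053, "fingers": 0.36}, {"x": -0.048, "y": -0.046, "z": 0.05, "yaw": -0.053, "fingers": 0.36}]'

```text
time: 8.65
eef_pos: [0.4605, -0.3226, 0.1345]
tcp_rot: [0.443, 0.897, 0.001, -0.002]
contact_force: [0.5, -0.3, 0.4]
opening: 0.645
finger_force: 0.0
```

```bash
python3 - <<'E'
from seg import *
st,im=shot("wrist","w5"); go(447,-313,5,127.5,st)
h,s,v=cv2.split(cv2.cvtColor(im,cv2.COLOR_BGR2HSV))
m=((s<50)&(v>125)).astype(np.uint8); o=cv2.morphologyEx(m,cv2.MORPH_OPEN,np.ones((9,9),np.uint8))
for c,a,r,cn in blobs(im,o,150,20000): print(np.round(c,1),a,pose(cn,'wrist',.02,st))
E
```

```text
t 8.65 pos [ 460.5 -322.6  134.5] hd 127.42 F [ 0.5 -0.3  0.4] op 0.645 | shift [ 0.0153 -0.0049  0.1295] yaw -0.0014
[312.3 197.8] 2952 (array([ 447.9, -311. ]), array([29.6, 59. ]), 37.4)
[540.7 285.6] 431 (array([ 600.9, -262. ]), array([26. , 10.2]), 28.7)
[507.4 312.3] 373 (array([ 597.8, -289.3]), array([ 8.6, 24.9]), 45.7)
```

View pics/w5.png

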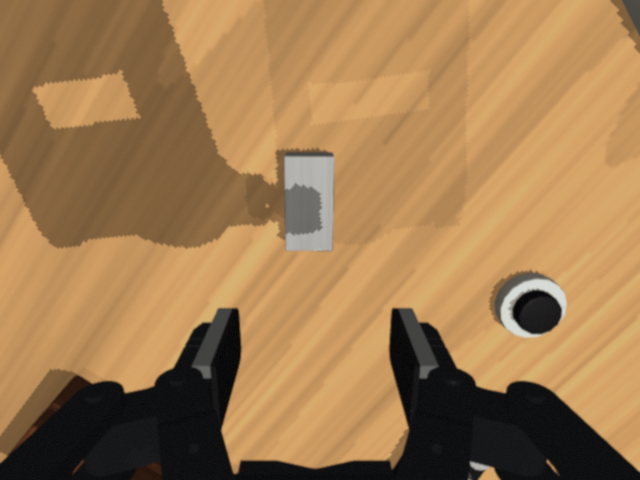

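The block at columns 285–333, rows 152–250, is aligned with the fingers. I'll descend and grip it.

```bash
python3 - <<'E'
from seg import *
go(448,-311.3,6,127.4)
E
```

```text
t 8.7 pos [ 461.2 -323.   135.8] hd 127.45 F [ 0.   0.6 -0. ] op 0.644 | shift [ 0.0172 -0.0034  0.1299] yaw 0.0009
```

>>> move_arm --plan '[{"x": 0.008, "y": -0.002, "z": 0.03, "yaw": 0, "fingers": 0.36}, {"x": 0.0165, "y": -0.004, "z": 0.07, "yaw": 0, "fingers": 0.36}, {"x": 0.0165, "y": -0.004, "z": 0.1, "yaw": 0, "fingers": 0.36}, {"x": 0.0165, "y": -0.004, "z": 0.12, "yaw": 0, "fingers": 0.36}, {"x": 0.0165, "y": -0.004, "z": 0.129, "yaw": 0, "fingers": 0.36}]'

```text
time: 9.2
eef_pos: [0.4478, -0.3117, 0.0062]
tcp_rot: [0.442, 0.897, 0.0, -0.001]
contact_force: [0.4, -0.5, 0.4]
opening: 0.642
finger_force: 0.0
```

>>> move_arm --plan '[{"x": 0, "y": 0, "z": 0, "yaw": 0, "fingers": 0.5}, {"x": 0, "y": 0, "z": 0, "yaw": 0, "fingers": 0.6}, {"x": 0, "y": 0, "z": 0, "yaw": 0, "fingers": 0.7}, {"x": 0, "y": 0, "z": 0, "yaw": 0, "fingers": 0.8}, {"x": 0, "y": 0, "z": 0, "yaw": 0, "fingers": 0.8}]' --force 60

```text
time: 9.7
eef_pos: [0.4492, -0.3141, 0.0095]
tcp_rot: [0.443, 0.897, -0.0, 0.002]
contact_force: [-0.1, 2.1, 6.1]
opening: 0.332
finger_force: 61.5
```

```bash
python3 - <<'E'
from seg import *
go(448,-311.3,6,127.4)
E
```

```text
t 9.7 pos [ 449.2 -314.1    9.5] hd 127.41 F [-0.1  2.1  6.1] op 0.332 | shift [0.003  0.0007 0.0034] yaw 0.0003
```

>>> move_arm --plan '[{"x": 0, "y": 0, "z": -0.015, "yaw": 0, "fingers": 0.8}, {"x": 0, "y": 0, "z": -0.05, "yaw": 0, "fingers": 0.8}, {"x": 0, "y": 0, "z": -0.09, "yaw": 0.05, "fingers": 0.8}, {"x": 0.02, "y": 0.015, "z": -0.13, "yaw": 0.12, "fingers": 0.8}, {"x": 0.05, "y": 0.035, "z": -0.14, "yaw": 0.2, "fingers": 0.8}]'

```text
time: 10.2
eef_pos: [0.4478, -0.2549, 0.1538]
tcp_rot: [0.533, 0.846, -0.001, 0.006]
contact_force: [1.4, -0.0, -1.9]
opening: 0.33
finger_force: 60.5
```

```bash
python3 - <<'E'
from seg import *
go(530,-30,130,75.4)
E
```

```text
t 10.2 pos [ 447.8 -254.9  153.8] hd 115.64 F [ 1.4 -0.  -1.9] op 0.33 | shift [0.1674 0.1713 0.0227] yaw 0.7023
```

>>> move_arm --plan '[{"x": 0.027, "y": 0.027, "z": 0, "yaw": 0.112, "fingers": 0.8}, {"x": 0.054, "y": 0.055, "z": 0, "yaw": 0.225, "fingers": 0.8}, {"x": 0.081, "y": 0.083, "z": 0, "yaw": 0.337, "fingers": 0.8}, {"x": 0.108, "y": 0.11, "z": 0, "yaw": 0.45, "fingers": 0.8}, {"x": 0.135, "y": 0.138, "z": 0, "yaw": 0.56, "fingers": 0.8}]'

```text
time: 10.7
eef_pos: [0.5099, -0.0688, 0.1476]
tcp_rot: [0.745, 0.667, -0.0, -0.0]
contact_force: [0.1, -0.1, -2.8]
opening: 0.326
finger_force: 60.4
```

```bash
python3 - <<'E'
from seg import *
go(520,-70,110,75.4)
E
```

```text
t 10.7 pos [509.9 -68.8 147.6] hd 83.6 F [ 0.1 -0.1 -2.8] op 0.326 | shift [-0.0001  0.0102  0.0376] yaw 0.143
```

>>> move_arm --plan '[{"x": 0, "y": 0.005, "z": 0.015, "yaw": 0.07, "fingers": 0.8}, {"x": 0, "y": 0.01, "z": 0.03, "yaw": 0.143, "fingers": 0.8}, {"x": 0, "y": 0.01, "z": 0.037, "yaw": 0.143, "fingers": 0.8}, {"x": 0, "y": 0.01, "z": 0.037, "yaw": 0.143, "fingers": 0.8}]'

```text
time: 11.1
eef_pos: [0.5188, -0.0711, 0.109]
tcp_rot: [0.789, 0.614, -0.001, -0.001]
contact_force: [0.2, -0.1, -3.4]
opening: 0.332
finger_force: 60.4
```

```bash
python3 - <<'E'
from seg import *
st,im=shot("wrist","w6"); go(537.6,-21.2,60,75.4,st)
h,s,v=cv2.split(cv2.cvtColor(im,cv2.COLOR_BGR2HSV))
m=((s<50)&(v>110)).astype(np.uint8); o=cv2.morphologyEx(m,cv2.MORPH_OPEN,np.ones((9,9),np.uint8))
zt=st["eef_pos"][2]+.0125
for c,a,r,cn in blobs(im,o,150,20000): print(np.round(c,1),a,r,pose(cn,'wrist',.042,st),pose(cn,'wrist',zt,st))
E
```

```text
t 11.1 pos [518.8 -71.1 109. ] hd 75.76 F [ 0.2 -0.1 -3.4] op 0.332 | shift [0.0529 0.0062 0.049 ] yaw 0.0063
[192.4  13. ] 226 ((192.5, 13.0), (24.0, 9.0), 90.0) (array([496.2,  53.5]), array([9.4, 3.9]), 75.0) (array([512.9,  36.2]), array([5.9, 2.4]), 75.0)
[390.6  70.4] 18604 ((362.0, 96.5), (193.0, 208.0), 90.0) (array([558.4,  -0.9]), array([84.9, 90.6]), 75.7) (array([551.5,   2.5]), array([52.6, 56.2]), 75.7)
[308.7  14.5] 557 ((308.0, 16.5), (33.0, 18.0), 90.0) (array([544.7,  39.7]), array([13. ,  7.9]), 75.7) (array([543. ,  27.6]), array([8. , 4.9]), 75.7)
[593.3 154.5] 954 ((593.65087890625, 154.5282745361328), (11.263564109802246, 96.28974151611328), 74.05460357666016) (array([662.3, -51.7]), array([43.1,  5.7]), 2.5) (array([616., -29.]), array([26.7,  3.5]), 2.5)
[317.8 317. ] 13480 ((326.5, 314.0), (170.0, 113.0), 90.0) (array([ 516.4, -107. ]), array([104.5,  58.5]), 75.5) (array([525.4, -63.3]), array([64.8, 36.3]), 75.5)
[388.8 272.5] 539 ((388.5791931152344, 272.9317932128906), (10.896074295043945, 50.67597579956055), 4.236394882202148) (array([555.4, -88.5]), array([28.5,  5.7]), 75.7) (array([549.7, -51.8]), array([17.7,  3.5]), 75.7)
```

View pics/w6.png

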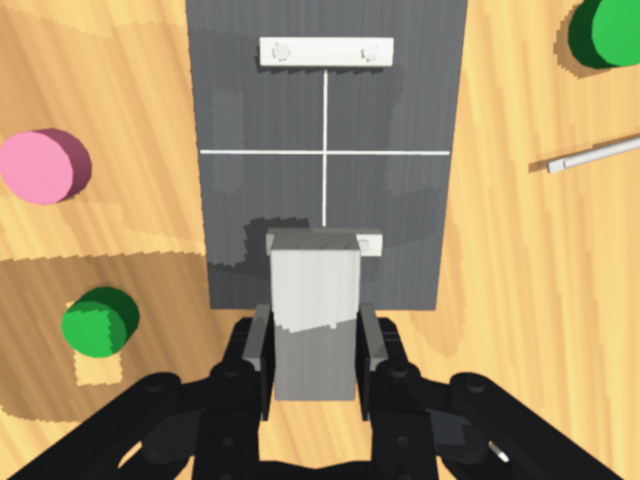

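The wrist view shows the block held level (far edge row 250, cols 271–359; near edge row 401, cols 277–355). The cross is at (325,152), and the second stop is partly hidden. I'll compute the block centre relative to the cross.

```bash
python3 - <<'E'
from seg import *
st=ctrl.get_state(); M=R.from_quat(st["tcp_rot"]).as_matrix(); p=np.array(st["eef_pos"])
for off in (.004,.006,.008,.010,.0125):
    t=(ray([[271,250],[359,250],[277,401],[355,401]],"wrist",p[2]+off,st)-p)@M*1000
    print(off,np.round(t[:,:2].tolist(),1).tolist(),"ctr",t.mean(0)[:2].round(1))
c=ray([[325,152.2],[200,151],[449,153.5]],"wrist",.03,st)*1000; print(c[0], np.degrees(np.arctan2(*(c[2]-c[1])[[1,0]])),((c[0]/1000-p)@M*1000).round(1))
E
```

```text
0.004 [[31.3, -13.9], [31.3, 16.1], [-31.0, -13.6], [-30.9, 16.6]] ctr [0.2 1.3]
0.006 [[32.0, -13.7], [32.0, 15.9], [-29.3, -13.4], [-29.3, 16.4]] ctr [1.3 1.3]
0.008 [[32.7, -13.5], [32.7, 15.7], [-27.7, -13.2], [-27.7, 16.2]] ctr [2.5 1.3]
0.01 [[33.5, -13.3], [33.5, 15.5], [-26.1, -13.0], [-26.0, 15.9]] ctr [3.7 1.3]
0.0125 [[34.4, -13.0], [34.4, 15.2], [-24.0, -12.7], [-24.0, 15.6]] ctr [5.2 1.3]
[538.64889593 -21.0285872   30.        ] -14.829908490475063 [53.5  6.3 80. ]
```

>>> move_arm --plan '[{"x": 0.02, "y": 0.002, "z": 0.0, "yaw": 0.004, "fingers": 0.8}, {"x": 0.04, "y": 0.005, "z": 0.005, "yaw": 0.008, "fingers": 0.8}, {"x": 0.0515, "y": 0.005, "z": 0.02, "yaw": 0.008, "fingers": 0.8}, {"x": 0.0515, "y": 0.005, "z": 0.045, "yaw": 0.008, "fingers": 0.8}, {"x": 0.0515, "y": 0.005, "z": 0.045, "yaw": 0.008, "fingers": 0.8}]'

```text
time: 11.65
eef_pos: [0.5345, -0.022, 0.0616]
tcp_rot: [0.792, 0.611, -0.003, -0.003]
contact_force: [-0.3, 1.0, -3.0]
opening: 0.333
finger_force: 60.4
```

>>> move_arm --plan '[{"x": 0, "y": 0, "z": 0, "yaw": 0, "fingers": 0.8}, {"x": 0, "y": 0, "z": 0, "yaw": 0, "fingers": 0.8}]'

```text
time: 11.85
eef_pos: [0.5386, -0.0233, 0.0664]
tcp_rot: [0.792, 0.61, 0.001, 0.001]
contact_force: [-0.2, 0.2, -3.6]
opening: 0.33
finger_force: 60.4
```

```bash
python3 - <<'E'
from seg import *
st,im=shot("wrist","w7"); go(538,-21.1,45,75.3,st)
E
```

```text
t 11.85 pos [538.6 -23.3  66.4] hd 75.2 F [-0.2  0.2 -3.6] op 0.33 | shift [ 0.002  -0.0012  0.0214] yaw -0.0017
```

View pics/w7.png

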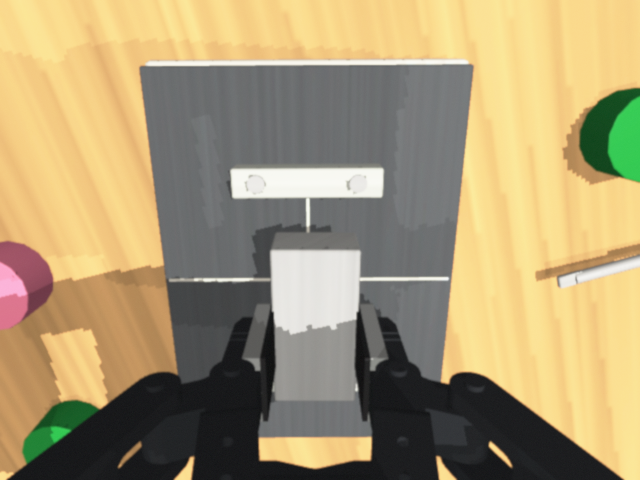

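The view shows the block (cols 271–359, far edge row 250) over the cross, whose centre falls at about (308,279). I'll do a numeric check of the remaining offset.

```bash
cat > cross.py <<'E'
from seg import *
def cross(im,st,box):
    """lines of the cross by thin bright pixels on dark steel, within box r0,r1,c0,c1"""
E
python3 - <<'E'
from seg import *
im=cv2.imread("pics/w7.png"); g=cv2.cvtColor(im,cv2.COLOR_BGR2GRAY).astype(int)
# x line: columns either side of the block, brightest row (subpixel centroid)
def row(c,r0,r1): s=g[r0:r1,c-2:c+3].mean(1); w=np.clip(s-np.median(s)-40,0,None); return r0+(w*np.arange(len(w))).sum()/w.sum()
def col(r,c0,c1): s=g[r-1:r+2,c0:c1].mean(0); w=np.clip(s-np.median(s)-40,0,None); return c0+(w*np.arange(len(w))).sum()/w.sum()
X=[(c,row(c,270,290)) for c in (180,200,220,380,400,420,440)]; Y=[(col(r,298,318),r) for r in (203,208,213,218,223)]
print(np.round(X,1).tolist(),np.round(Y,1).tolist())
st=ctrl.get_state(); M=R.from_quat(st["tcp_rot"]).as_matrix(); p=np.array(st["eef_pos"])
T=lambda q,z:(ray(q,"wrist",z,st)-p)@M*1000
tx=T(X,.03); ty=T(Y,.03)
a=np.polyfit(tx[:,1],tx[:,0],1); by=ty[:,1].mean(); print("xline: tool x at y0",a[1],"slope deg",np.degrees(np.arctan(a[0])),"yline tool y",ty[:,1].round(2))
# upper stop inner face at top edge z=.042, block edges
s=g[150:235,290:325].mean(1); print("stop edge row",150+np.argmin(np.diff(s)), "tool x",T([[307,150+np.argmin(np.diff(s))+.5]],.042)[0])
for r in (265,285,300,315):
    d=np.diff(g[r-1:r+2,255:380].mean(0)); print(r,"block edges",255+d[:40].argmax(),255+80+d[80:].argmin())
print(st["eef_pos"])
E
```

```text
[[180.0, 279.4], [200.0, 279.0], [220.0, 279.5], [380.0, 278.5], [400.0, 278.5], [420.0, 278.3], [440.0, 278.3]] [[307.4, 203.0], [307.5, 208.0], [307.6, 213.0], [307.6, 218.0], [307.6, 223.0]]
xline: tool x at y0 2.5283306045147835 slope deg 0.17645025002820597 yline tool y [-2.05 -2.04 -2.01 -2.02 -2.03]
stop edge row 197 tool x [42.89946624 -2.01099489 24.64433473]
265 block edges 270 359
285 block edges 270 358
300 block edges 271 358
315 block edges 273 356
[ 0.53879234 -0.02332969  0.06664896]
```

>>> move_arm --plan '[{"x": 0.0, "y": -0.003, "z": 0.004, "yaw": 0, "fingers": 0.8}, {"x": 0, "y": -0.003, "z": 0.01, "yaw": 0, "fingers": 0.8}, {"x": 0, "y": -0.003, "z": 0.015, "yaw": 0, "fingers": 0.8}, {"x": 0, "y": -0.003, "z": 0.017, "yaw": 0, "fingers": 0.8}, {"x": 0, "y": -0.003, "z": 0.017, "yaw": 0, "fingers": 0.8}]'

```text
time: 12.4
eef_pos: [0.5345, -0.0219, 0.0476]
tcp_rot: [0.792, 0.61, -0.0, -0.001]
contact_force: [-0.1, 0.8, -2.1]
opening: 0.33
finger_force: 60.5
```

```bash
cat > chk.py <<'E'
from seg import *
import sys
# block in the gripper (or standing) at top height zb, against cross and stop; vertical tool assumed
def chk(name,zb):
    st,im=shot("wrist",name); g=cv2.cvtColor(im,cv2.COLOR_BGR2GRAY).astype(int)
    hd=np.radians(head(st)); v=dict(st); v["tcp_rot"]=(R.from_euler("z",hd)*R.from_euler("x",np.pi)).as_quat()
    M=R.from_quat(v["tcp_rot"]).as_matrix(); p=np.array(st["eef_pos"]); T=lambda q,z:((ray(q,"wrist",z,v)-p)@M*1000)[:,:2].round(2)
    s=g[:,296:324].mean(1); d=np.diff(s); print("z",p[2].round(4),"F",st["contact_force"].round(1),"row steps",[(i,int(d[i])) for i in range(120,470) if abs(d[i])>18])
    for r in (260,275,290):
        e=np.diff(g[r-1:r+2,250:385].mean(0)); l=250+e[:60].argmax(); q=250+75+e[75:].argmin(); print("edges",r,l,q,T([[l+.5,r],[q+.5,r]],zb).tolist())
    return g,T
E
python3 - <<'E'
from chk import *
g,T=chk("w8",.055)
c=g[190:460,:].mean(0)
E
```

```text
z 0.0476 F [-0.1  0.8 -2.1] row steps [(176, 23), (177, 48), (178, 27), (209, -34), (210, -49), (211, -18), (248, 29), (249, 41), (250, 26), (400, 24), (420, -51), (421, -35), (467, -19), (468, -21)]
edges 260 269 359 [[28.95, -14.16], [28.94, 16.04]]
edges 275 270 359 [[23.48, -14.0], [23.47, 16.22]]
edges 290 270 358 [[17.88, -14.18], [17.87, 16.07]]
```

>>> move_arm --plan '[{"x": 0, "y": 0, "z": 0.0015, "yaw": 0, "fingers": 0.8}, {"x": 0, "y": 0, "z": 0.003, "yaw": 0, "fingers": 0.8}, {"x": 0, "y": 0, "z": 0.004, "yaw": 0, "fingers": 0.8}, {"x": 0, "y": 0, "z": 0.004, "yaw": 0, "fingers": 0.8}]'

```text
time: 12.85
eef_pos: [0.5348, -0.022, 0.0442]
tcp_rot: [0.792, 0.61, -0.0, -0.0]
contact_force: [-0.8, 0.8, -3.0]
opening: 0.329
finger_force: 60.5
```

>>> move_arm --plan '[{"x": 0, "y": 0, "z": 0.001, "yaw": 0, "fingers": 0.8}, {"x": 0, "y": 0, "z": 0.002, "yaw": 0, "fingers": 0.8}, {"x": 0, "y": 0, "z": 0.002, "yaw": 0, "fingers": 0.8}]'

```text
time: 13.15
eef_pos: [0.5348, -0.022, 0.0422]
tcp_rot: [0.792, 0.61, -0.0, -0.0]
contact_force: [0.2, -0.0, -2.6]
opening: 0.333
finger_force: 60.5
```

```bash
python3 - <<'E'
from chk import *
g,T=chk("w9",.052)
E
```

```text
z 0.0422 F [ 0.2 -0.  -2.6] row steps [(179, 19), (180, 47), (181, 31), (213, -28), (214, -47), (215, -24), (248, 29), (249, 41), (250, 26), (405, 20), (406, 31), (407, 20), (429, -22), (430, -57), (431, -27), (466, -22), (467, -24)]
edges 260 269 359 [[29.92, -13.88], [29.91, 15.76]]
edges 275 270 359 [[24.55, -13.73], [24.54, 15.94]]
edges 290 270 358 [[19.06, -13.91], [19.05, 15.79]]
```

```bash
cat >> chk.py <<'E'
def cx(T,g,zb,fr,nr,b0,b1=None):
    print("stops inner",T([[308,fr],[308,nr]],.042).tolist(),"block far/near",T([[315,b0],[315,b1 or b0]],zb).tolist())
E
python3 - <<'E'
from chk import *
st=ctrl.get_state(); g=cv2.cvtColor(cv2.imread("pics/w9.png"),cv2.COLOR_BGR2GRAY).astype(int)
hd=np.radians(head(st)); v=dict(st); v["tcp_rot"]=(R.from_euler("z",hd)*R.from_euler("x",np.pi)).as_quat()
M=R.from_quat(v["tcp_rot"]).as_matrix(); p=np.array(st["eef_pos"]); T=lambda q,z:((ray(q,"wrist",z,v)-p)@M*1000)[:,:2].round(2)
print(p)
print("stops far out/in, near in/out",T([[308,180.9],[308,214.6],[308,406.5],[308,430.6]],.042).tolist())
for z in(.048,.050,.052,.054):print(z,T([[315,249.7],[315,401]],z).tolist())
print(g[396:410,296:324].mean(1).round().tolist())
for r in (225,235,): s=g[r-1:r+2,295:325].mean(0); print(r,(295+s.argmax()),s.max(),np.median(s))
for r in(195,420):
  e=np.diff(g[r-2:r+3,200:430].mean(0)); l=200+e[:100].argmax(); q=300+e[100:].argmin(); print("stop ends",r,l,q,T([[l+.5,r],[q+.5,r]],.042).tolist())
E
```

```text
[ 0.53486027 -0.02197839  0.0422103 ]
stops far out/in, near in/out [[54.27, -1.22], [42.63, -1.28], [-37.05, -1.67], [-49.03, -1.73]]
0.048 [[32.04, 1.11], [-29.49, 1.13]]
0.05 [[32.77, 1.11], [-27.86, 1.12]]
0.052 [[33.51, 1.1], [-26.22, 1.12]]
0.054 [[34.24, 1.1], [-24.59, 1.12]]
[153.0, 153.0, 152.0, 149.0, 137.0, 122.0, 115.0, 114.0, 113.0, 117.0, 138.0, 169.0, 189.0, 199.0]
225 317 252.0 114.0
235 324 117.66666666666667 115.66666666666667
stop ends 195 229 405 [[49.48, -27.7], [49.47, 31.63]]
stop ends 420 259 369 [[-43.68, -21.38], [-43.72, 23.26]]
```

```bash
python3 - <<'E'
from chk import *
st=ctrl.get_state(); g=cv2.cvtColor(cv2.imread("pics/w9.png"),cv2.COLOR_BGR2GRAY).astype(float)
v=dict(st); v["tcp_rot"]=(R.from_euler("z",np.radians(head(st)))*R.from_euler("x",np.pi)).as_quat()
M=R.from_quat(v["tcp_rot"]).as_matrix(); p=np.array(st["eef_pos"]); T=lambda q,z:((ray(q,"wrist",z,v)-p)@M*1000)[:,:2]
def sub(d,o): i=np.abs(d).argmax(); w=np.abs(d[max(0,i-2):i+3]); return o+max(0,i-2)+(w*np.arange(len(w))).sum()/w.sum()+.5
F=[(c,sub(np.diff(g[205:224,c-2:c+3].mean(1)),205)) for c in range(240,400,8)]; t=T(F,.042); k=np.polyfit(t[:,1],t[:,0],1); print("stop face slope deg",np.degrees(np.arctan(k[0])),"res",np.std(t[:,0]-np.polyval(k,t[:,1])))
B=[(c,sub(np.diff(g[243:257,c-2:c+3].mean(1)),243)) for c in range(278,354,6)]; t=T(B,.051); k=np.polyfit(t[:,1],t[:,0],1); print("block far edge slope deg",np.degrees(np.arctan(k[0])),"res",np.std(t[:,0]-np.polyval(k,t[:,1])))
for r in (222,226,229):
    s=np.clip(g[r-1:r+2,305:332].mean(0)-160,0,None); c=305+(s*np.arange(len(s))).sum()/s.sum(); print("yline",r,c,T([[c,r]],.03))
L=[(sub(np.diff(g[r-1:r+2,262:280].mean(0)),262),r) for r in range(255,300,5)];Q=[(sub(np.diff(g[r-1:r+2,350:368].mean(0)),350),r) for r in range(255,300,5)]
a,b=T(L,.051),T(Q,.051); print("block mid y",((a+b)/2)[:,1].round(2),"width",(b-a)[:,1].mean())
E
```

```text
stop face slope deg 0.382870535472335 res 0.03472363767353117
block far edge slope deg -0.15502472701467568 res 0.008269955380952628
yline 222 317.16601178781923 [[36.46087671  1.94528754]]
yline 226 317.1732283464567 [[34.90160744  1.95092079]]
yline 229 317.358574610245 [[33.72582069  2.02265744]]
block mid y [1.1  1.07 1.08 1.13 1.13 1.08 1.05 1.06 1.06] width 29.855012993529005
```

>>> move_arm --plan '[{"x": 0, "y": 0.001, "z": -0.001, "yaw": -0.009, "fingers": 0.8}, {"x": 0, "y": 0.001, "z": -0.001, "yaw": -0.009, "fingers": 0.8}, {"x": 0, "y": 0.001, "z": 0, "yaw": -0.009, "fingers": 0.8}, {"x": 0, "y": 0.001, "z": 0.001, "yaw": -0.009, "fingers": 0.8}, {"x": 0, "y": 0.001, "z": 0.001, "yaw": -0.009, "fingers": 0.8}]'

```text
time: 13.7
eef_pos: [0.5357, -0.0222, 0.0411]
tcp_rot: [0.789, 0.614, -0.0, -0.0]
contact_force: [1.1, -0.7, -3.3]
opening: 0.332
finger_force: 60.5
```

>>> move_arm --plan '[{"x": 0, "y": 0, "z": 0.0005, "yaw": 0, "fingers": 0.8}, {"x": 0, "y": 0, "z": 0.0005, "yaw": 0, "fingers": 0.8}]'

```text
time: 13.9
eef_pos: [0.5358, -0.0222, 0.0407]
tcp_rot: [0.789, 0.614, -0.0, -0.0]
contact_force: [-0.0, 0.1, -2.4]
opening: 0.332
finger_force: 60.5
```

>>> move_arm --plan '[{"x": 0, "y": 0, "z": 0.0005, "yaw": 0, "fingers": 0.8}, {"x": 0, "y": 0, "z": 0.001, "yaw": 0, "fingers": 0.8}, {"x": 0, "y": 0, "z": 0.001, "yaw": 0, "fingers": 0.8}]'

```text
time: 14.2
eef_pos: [0.5359, -0.0222, 0.0397]
tcp_rot: [0.789, 0.614, -0.0, -0.0]
contact_force: [0.2, -0.8, -1.9]
opening: 0.333
finger_force: 60.5
```

>>> move_arm --plan '[{"x": 0, "y": 0, "z": 0.0005, "yaw": 0, "fingers": 0.8}, {"x": 0, "y": 0, "z": 0.001, "yaw": 0, "fingers": 0.8}, {"x": 0, "y": 0, "z": 0.001, "yaw": 0, "fingers": 0.8}]'

```text
time: 14.5
eef_pos: [0.536, -0.0222, 0.0395]
tcp_rot: [0.789, 0.614, -0.0, -0.0]
contact_force: [-2.6, 0.5, 2.9]
opening: 0.331
finger_force: 61.1
```

```bash
cat > fit.py <<'E'
from chk import *
def sub(d,o): i=np.abs(d).argmax(); w=np.abs(d[max(0,i-2):i+3]); return o+max(0,i-2)+(w*np.arange(len(w))).sum()/w.sum()+.5
def fit(name,zb):
    st,im=shot("wrist",name); g=cv2.cvtColor(im,cv2.COLOR_BGR2GRAY).astype(float)
    v=dict(st); v["tcp_rot"]=(R.from_euler("z",np.radians(head(st)))*R.from_euler("x",np.pi)).as_quat()
    M=R.from_quat(v["tcp_rot"]).as_matrix(); p=np.array(st["eef_pos"]); T=lambda q,z:((ray(q,"wrist",z,v)-p)@M*1000)[:,:2]
    d=np.diff(g[:,296:324].mean(1)); print(p.round(4),"F",st["contact_force"].round(1),"steps",[(i,int(d[i])) for i in range(150,470) if abs(d[i])>18 and abs(d[i])==abs(d[i-2:i+3]).max()])
    F=[(c,sub(np.diff(g[207:229,c-2:c+3].mean(1)),207)) for c in range(240,400,8)]; t=T(F,.042); k=np.polyfit(t[:,1],t[:,0],1); print("far stop x",k[1],"slope",np.degrees(np.arctan(k[0])),"res",np.std(t[:,0]-np.polyval(k,t[:,1])))
    N=[(c,sub(np.diff(g[402:418,c-2:c+3].mean(1)),402)) for c in range(285,350,8)]; t=T(N,.042); print("near stop x",t[:,0].round(1))
    B=[(c,sub(np.diff(g[243:257,c-2:c+3].mean(1)),243)) for c in range(278,354,6)]; t=T(B,zb); k=np.polyfit(t[:,1],t[:,0],1); print("block far x",k[1],"slope",np.degrees(np.arctan(k[0])))
    B=[(c,sub(np.diff(g[396:404,c-2:c+3].mean(1)),396)) for c in range(285,350,8)]; print("block near x",T(B,zb)[:,0].round(1))
    for r in (224,228,232):
        s=np.clip(g[r-1:r+2,300:332].mean(0)-160,0,None); print("yline",T([[300+(s*np.arange(len(s))).sum()/max(s.sum(),1),r]],.03).round(2))
    e=lambda a,b:np.array([(sub(np.diff(g[r-1:r+2,a:b].mean(0)),a),r) for r in range(258,298,5)])
    a,b=T(e(262,280),zb),T(e(350,368),zb); print("block y",((a+b)/2)[:,1].round(2),"w",(b-a)[:,1].mean())
E
python3 -c "
from fit import *
fit('w10',.05)"
```

```text
[ 0.536  -0.0222  0.0395] F [-2.6  0.5  2.9] steps [(182, 47), (216, -43), (249, 40), (411, 26), (435, -56), (467, -23)]
far stop x 42.60962026543911 slope -0.3957803669135405 res 0.03571119357894517
near stop x [-37.2 -37.2 -37.2 -37.2 -37.2 -36.9 -37.  -37.  -37.1]
block far x 33.84565759066686 slope -0.14954240872107713
block near x [-25.3 -25.3 -25.3 -25.3 -25.4 -25.3 -25.4 -25.3 -25.3]
yline [[36.49  1.09]]
yline [[34.95  1.09]]
yline [[33.4   1.08]]
block y [1.05 1.06 1.1  1.11 1.07 1.03 1.04 1.04] w 29.458517635202558
```

>>> move_arm --plan '[{"x": 0, "y": 0, "z": -0.002, "yaw": 0, "fingers": 0.8}, {"x": -0.001, "y": 0, "z": -0.002, "yaw": 0.004, "fingers": 0.8}, {"x": -0.001, "y": 0, "z": -0.002, "yaw": 0.004, "fingers": 0.8}, {"x": -0.001, "y": 0, "z": -0.001, "yaw": 0.004, "fingers": 0.8}, {"x": -0.001, "y": 0, "z": 0.0, "yaw": 0.004, "fingers": 0.8}]'

```text
time: 15.05
eef_pos: [0.5357, -0.0232, 0.0394]
tcp_rot: [0.791, 0.612, -0.0, -0.0]
contact_force: [-4.3, 1.3, 7.3]
opening: 0.33
finger_force: 61.7
```

>>> move_arm --plan '[{"x": 0, "y": 0, "z": 0, "yaw": 0, "fingers": 0.8}, {"x": 0, "y": 0, "z": 0.0, "yaw": 0, "fingers": 0.8}]'

```text
time: 15.25
eef_pos: [0.5357, -0.0233, 0.0395]
tcp_rot: [0.791, 0.612, -0.0, -0.0]
contact_force: [-3.4, 1.0, 6.0]
opening: 0.333
finger_force: 61.4
```

```bash
python3 -c "
from fit import *
fit('w11',.05)"
```

```text
[ 0.5357 -0.0233  0.0395] F [-3.4  1.   6. ] steps [(179, 44), (213, -44), (249, 41), (408, 25), (433, -50), (467, -23)]
far stop x 43.703239671877576 slope -0.03094372882821005 res 0.013592367209521974
near stop x [-36.1 -36.1 -36.1 -36.1 -36.1 -35.8 -35.8 -35.8 -35.9]
block far x 33.85388332259521 slope -0.1465035399156147
block near x [-25.3 -25.3 -25.3 -25.3 -25.3 -25.2 -25.2 -25.2 -25.3]
yline [[36.5   0.98]]
yline [[34.96  0.98]]
yline [[33.42  0.98]]
block y [1.05 1.06 1.1  1.11 1.05 1.03 1.03 1.05] w 29.45594628618281
```

Aligned within about 0.5 mm and 0.1°. I'll release, lift and check.

>>> move_arm --plan '[{"x": 0, "y": 0, "z": -0.0005, "yaw": 0, "fingers": 0.64}, {"x": 0, "y": 0, "z": -0.0005, "yaw": 0, "fingers": 0.6}, {"x": 0, "y": 0, "z": -0.0005, "yaw": 0, "fingers": 0.5}, {"x": 0, "y": 0, "z": -0.0005, "yaw": 0, "fingers": 0.4}, {"x": 0, "y": 0, "z": -0.0005, "yaw": 0, "fingers": 0.4}]'

```text
time: 15.8
eef_pos: [0.5358, -0.0232, 0.0393]
tcp_rot: [0.791, 0.612, 0.0, 0.0]
contact_force: [-0.1, 0.1, 0.3]
opening: 0.599
finger_force: 0.0
```

>>> move_arm --plan '[{"x": 0, "y": 0, "z": -0.02, "yaw": 0, "fingers": 0.4}, {"x": 0, "y": 0, "z": -0.06, "yaw": 0, "fingers": 0.4}, {"x": -0.02, "y": 0, "z": -0.1, "yaw": 0, "fingers": 0.4}, {"x": -0.04, "y": 0, "z": -0.14, "yaw": 0, "fingers": 0.4}, {"x": -0.04, "y": 0, "z": -0.14, "yaw": 0, "fingers": 0.4}]'

```text
time: 16.3
eef_pos: [0.5294, -0.0647, 0.1867]
tcp_rot: [0.791, 0.612, 0.004, 0.006]
contact_force: [0.7, 0.1, 1.1]
opening: 0.606
finger_force: 0.0
```

>>> move_arm --plan '[{"x": 0, "y": 0, "z": 0, "yaw": 0, "fingers": 0.5}, {"x": 0, "y": 0, "z": 0, "yaw": 0, "fingers": 0.6}]'

```text
time: 16.5
eef_pos: [0.5248, -0.0615, 0.1779]
tcp_rot: [0.791, 0.612, -0.001, -0.001]
contact_force: [-0.4, 1.3, -0.1]
opening: 0.401
finger_force: 0.0
```

```bash
python3 - <<'E'
from seg import *
st,im=shot("wrist","w12"); go(600,-270,150,50,st)
h,s,v=cv2.split(cv2.cvtColor(im,cv2.COLOR_BGR2HSV))
m=((s<50)&(v>125)).astype(np.uint8); o=cv2.morphologyEx(m,cv2.MORPH_OPEN,np.ones((7,7),np.uint8))
for c,a,r,cn in blobs(im,o,150,20000): print(np.round(c,1),a,np.round(r[1],1),pose(cn,'wrist',.042,st),pose(cn,'wrist',.05,st))
E
```

```text
t 16.5 pos [524.8 -61.5 177.9] hd 75.51 F [-0.4  1.3 -0.1] op 0.401 | shift [-0.1831  0.1251  0.0275] yaw 0.4452
[317.  81.] 2077 [20. 98.] (array([549.2,  24.2]), array([11.4, 59.8]), 75.5) (array([549.1,  24. ]), array([11.1, 58.1]), 75.5)
[317.3 156.1] 4709 [97. 49.] (array([537.9, -20.8]), array([61.6, 30.9]), 75.5) (array([538.2, -19.7]), array([59.8, 30. ]), 75.5)
[563.2 144.9] 1195 [  8.5 151.1] (array([689.9, -51.7]), array([90.6,  5.7]), 2.1) (array([685.8, -49.7]), array([88. ,  5.5]), 2.1)
[317.  225.5] 1599 [17. 88.] (array([526.5, -64.4]), array([12. , 59.6]), 75.5) (array([527., -62.]), array([11.6, 57.9]), 75.5)
```

The block is released, within about 0.5 mm of the midpoint of the stops and parallel to the stage (75.5° for both). Next is the button.

```bash
python3 - <<'E'
from seg import *
go(605,-290,150,75.5)
E
```

```text
t 16.55 pos [524.6 -61.3 177.3] hd 75.52 F [ 0.1  0.8 -0.9] op 0.399 | shift [-0.2014  0.1352  0.0268] yaw 0.0004
```

>>> move_arm --plan '[{"x": -0.04, "y": 0.027, "z": 0, "yaw": 0, "fingers": 1}, {"x": -0.08, "y": 0.054, "z": 0, "yaw": 0, "fingers": 1}, {"x": -0.12, "y": 0.081, "z": 0.01, "yaw": 0, "fingers": 1}, {"x": -0.16, "y": 0.108, "z": 0.02, "yaw": 0, "fingers": 1}, {"x": -0.2, "y": 0.135, "z": 0.026, "yaw": 0, "fingers": 1}]' --force 30

```text
time: 17.05
eef_pos: [0.6058, -0.2898, 0.1498]
tcp_rot: [0.79, 0.612, -0.001, -0.002]
contact_force: [0.1, -0.1, 0.4]
opening: 0.003
finger_force: 0.0
```

>>> move_arm --plan '[{"x": 0, "y": 0, "z": 0, "yaw": 0, "fingers": 1}, {"x": 0, "y": 0, "z": 0, "yaw": 0, "fingers": 1}, {"x": 0, "y": 0, "z": 0, "yaw": 0, "fingers": 1}]'

```text
time: 17.35
eef_pos: [0.6058, -0.2878, 0.152]
tcp_rot: [0.79, 0.613, -0.0, -0.001]
contact_force: [-1.0, 0.2, 0.3]
opening: 0.001
finger_force: 0.0
```

```bash
cat > btn.py <<'E'
from seg import *
def cap(im,n,st=None,mask=None):
    h,s,v=cv2.split(cv2.cvtColor(im,cv2.COLOR_BGR2HSV)); out=[]
    for c,a,r,cn in blobs(im,(v<70)&(s<110),60,9000):
        if max(r[1])/max(min(r[1]),1)<1.5 and a/(r[1][0]*r[1][1])>.6: out.append((c.round(1),a,np.round(r[1],1),[ray([r[0]],n,z,st)[0][:2].round(4).tolist() for z in (.02,.03,.04)],pose(cn,n,.03,st)[1]))
    return out
E
python3 - <<'E'
from btn import *
st,im=shot("wrist","b1"); go(612,-279,60,75.5,st)
for b in cap(im,"wrist",st): print(b)
for n in("top","side"):
    for b in cap(cv2.imread(f"pics/{n}0.png"),n):
        if np.hypot(b[3][0][0]-.612,b[3][0][1]+.28)<.05: print(n,b)
E
```

```text
t 17.35 pos [ 605.8 -287.8  152. ] hd 75.56 F [-1.   0.2  0.3] op 0.001 | shift [0.0099 0.004  0.092 ] yaw 0.0011
(array([324.3, 203.9]), np.int32(1484), array([42., 43.]), [[0.6162, -0.2764], [0.6166, -0.2739], [0.617, -0.2715]], array([27.2, 27.1]))
top (array([387., 210.]), np.int32(134), array([12., 12.]), [[0.6135, -0.2791], [0.6112, -0.2778], [0.6088, -0.2765]], array([26.3, 27.3]))
side (array([346.1, 310.2]), np.int32(76), array([ 8., 10.]), [[0.6144, -0.2804], [0.6133, -0.2873], [0.6123, -0.2942]], array([22.8, 23.5]))
```

```bash
python3 - <<'E'
from seg import *
go(615.8,-277,30,75.5)
E
```

```text
t 17.4 pos [ 606.  -287.6  152.7] hd 75.59 F [0.6 0.5 1.2] op 0.0 | shift [0.0126 0.007  0.1227] yaw 0.0016
```

>>> move_arm --plan '[{"x": 0.0125, "y": 0.007, "z": 0.04, "yaw": 0, "fingers": 1}, {"x": 0.0125, "y": 0.007, "z": 0.08, "yaw": 0, "fingers": 1}, {"x": 0.0125, "y": 0.007, "z": 0.105, "yaw": 0, "fingers": 1}, {"x": 0.0125, "y": 0.007, "z": 0.118, "yaw": 0, "fingers": 1}, {"x": 0.0125, "y": 0.007, "z": 0.122, "yaw": 0, "fingers": 1}]'

```text
time: 17.9
eef_pos: [0.6155, -0.2774, 0.0302]
tcp_rot: [0.79, 0.613, -0.0, -0.001]
contact_force: [-0.4, -0.1, -0.4]
opening: 0.001
finger_force: 0.0
```

>>> move_arm --plan '[{"x": 0, "y": 0, "z": 0.003, "yaw": 0, "fingers": 1}, {"x": 0, "y": 0, "z": 0.006, "yaw": 0, "fingers": 1}, {"x": 0, "y": 0, "z": 0.008, "yaw": 0, "fingers": 1}, {"x": 0, "y": 0, "z": 0.008, "yaw": 0, "fingers": 1}]'

```text
time: 18.3
eef_pos: [0.6166, -0.2793, 0.0241]
tcp_rot: [0.791, 0.612, 0.0, 0.001]
contact_force: [0.0, 0.3, 0.6]
opening: -0.004
finger_force: 0.0
```

>>> move_arm --plan '[{"x": 0.001, "y": 0, "z": 0.002, "yaw": 0, "fingers": 1}, {"x": 0.001, "y": 0, "z": 0.004, "yaw": 0, "fingers": 1}, {"x": 0.001, "y": 0, "z": 0.004, "yaw": 0, "fingers": 1}]'

```text
time: 18.6
eef_pos: [0.617, -0.2784, 0.0198]
tcp_rot: [0.791, 0.612, 0.0, 0.001]
contact_force: [0.6, 0.3, 2.4]
opening: -0.001
finger_force: 1.0
```

>>> move_arm --plan '[{"x": 0, "y": 0, "z": 0.001, "yaw": 0, "fingers": 1}, {"x": 0, "y": 0, "z": 0.002, "yaw": 0, "fingers": 1}, {"x": 0, "y": 0, "z": 0.002, "yaw": 0, "fingers": 1}]'

```text
time: 18.9
eef_pos: [0.6169, -0.2784, 0.0178]
tcp_rot: [0.791, 0.612, 0.0, 0.001]
contact_force: [0.6, -0.5, 3.6]
opening: 0.003
finger_force: 1.5
```

>>> move_arm --plan '[{"x": 0, "y": 0, "z": 0.001, "yaw": 0, "fingers": 1}, {"x": 0, "y": 0, "z": 0.002, "yaw": 0, "fingers": 1}, {"x": 0, "y": 0, "z": 0.002, "yaw": 0, "fingers": 1}]'

```text
time: 19.2
eef_pos: [0.617, -0.2784, 0.0161]
tcp_rot: [0.791, 0.612, 0.0, 0.001]
contact_force: [-0.7, -0.7, 4.5]
opening: -0.0
finger_force: 2.6
```

>>> move_arm --plan '[{"x": 0, "y": 0, "z": 0.0005, "yaw": 0, "fingers": 1}, {"x": 0, "y": 0, "z": 0.001, "yaw": 0, "fingers": 1}, {"x": 0, "y": 0, "z": 0.001, "yaw": 0, "fingers": 1}]'

```text
time: 19.5
eef_pos: [0.617, -0.2784, 0.016]
tcp_rot: [0.791, 0.612, 0.0, 0.0]
contact_force: [-1.4, 0.8, 8.7]
opening: 0.003
finger_force: 4.4
```

>>> move_arm --plan '[{"x": 0, "y": 0, "z": 0.0005, "yaw": 0, "fingers": 1}, {"x": 0, "y": 0, "z": 0.001, "yaw": 0, "fingers": 1}, {"x": 0, "y": 0, "z": 0.001, "yaw": 0, "fingers": 1}]'

```text
time: 19.8
eef_pos: [0.617, -0.2784, 0.0159]
tcp_rot: [0.791, 0.612, -0.0, 0.0]
contact_force: [-3.1, 0.7, 12.7]
opening: -0.003
finger_force: 6.2
```

Bottomed: z stops changing while the force climbs to 12.7 N. I'll retreat and do a final check.

>>> move_arm --plan '[{"x": 0, "y": 0, "z": -0.01, "yaw": 0, "fingers": 1}, {"x": 0, "y": 0, "z": -0.04, "yaw": 0, "fingers": 1}, {"x": 0, "y": 0, "z": -0.08, "yaw": 0, "fingers": 1}, {"x": 0, "y": 0, "z": -0.12, "yaw": 0, "fingers": 1}, {"x": 0, "y": 0, "z": -0.15, "yaw": 0, "fingers": 1}]'

```text
time: 20.3
eef_pos: [0.6163, -0.2778, 0.165]
tcp_rot: [0.791, 0.612, -0.0, -0.0]
contact_force: [0.7, 0.4, 0.5]
opening: -0.003
finger_force: 0.0
```

>>> move_arm --plan '[{"x": 0, "y": 0, "z": 0, "yaw": 0, "fingers": 1}, {"x": 0, "y": 0, "z": 0, "yaw": 0, "fingers": 1}, {"x": 0, "y": 0, "z": 0, "yaw": 0, "fingers": 1}]'

```text
time: 20.6
eef_pos: [0.615, -0.2771, 0.1604]
tcp_rot: [0.791, 0.612, -0.001, -0.002]
contact_force: [-0.3, 0.9, -1.1]
opening: -0.004
finger_force: 0.0
```

```bash
python3 - <<'E'
from seg import *
_,im=shot("side","sideE"); h,s,v=cv2.split(cv2.cvtColor(im,cv2.COLOR_BGR2HSV))
for c,a,r,cn in blobs(im,(s<50)&(v>125),40,1500):
    if 230<c[0]<400 and c[1]>130: print(np.round(c),a,pose(cn,"side",.05),pose(cn,"side",.028))
for c,a,r,cn in blobs(im,(s>90)&(v<105)&(h<20),1500,8000):
    if 230<c[0]<400: print("wood",np.round(c),a,pose(cn,"side",.03))
for c,a,r,cn in blobs(im,(s<60)&(v<115),400,8000):
    if 300<c[0]<450: print("dark",np.round(c),a,pose(cn,"side",.03))
go(600,-270,150,75.5)
E
```

```text
[264. 166.] 42 (array([443. , 217.2]), array([15.8, 32.2]), 43.3) (array([442.2, 242. ]), array([16.1, 32.8]), 43.3)
[305. 221.] 291 (array([540.4, -14.3]), array([76. , 57.2]), 76.1) (array([541.5,   6.2]), array([77.4, 58.3]), 76.1)
[301. 240.] 100 (array([525., -73.]), array([14.3, 59.6]), 75.7) (array([525.7, -53.7]), array([14.6, 60.7]), 75.7)
[346. 314.] 131 (array([ 610.2, -309.1]), array([38.9, 41.7]), 83.4) (array([ 612.6, -294.2]), array([39.6, 42.4]), 83.4)
wood [294. 437.] 4789 (array([ 468.2, -581.7]), array([120.3, 173.5]), 87.5)
dark [331.  41.] 3815 (array([579.7, 889.2]), array([683.7, 280.3]), 1.3)
dark [336. 160.] 477 (array([651.3, 238.2]), array([ 94.7, 132.8]), 38.5)
dark [372. 361.] 822 (array([ 653. , -424.5]), array([ 47.2, 111.9]), 13.2)
t 20.65 pos [ 615.  -277.1  160.2] hd 75.5 F [-0.5  0.1  0.4] op 0.0 | shift [ 0.0031 -0.0162  0.0103] yaw 0.0001
```

The disc is in the tray, partly shadowed in this view; the block is on the stage, and the rack and case are unmoved.

```bash
python3 -c "
from plant import ctrl
print(ctrl.sign_off())"
```

```text
the job is handed in; nothing more can be done
None
```

The job is handed in after 20.7 s: the disc lies flat in the free half of the round tray, the block stands on the stage about 0.5 mm off-centre and parallel to it, and the start button was pressed to its stop after that; the rack and case had not moved in the last image, and I did not re-measure the screwdriver.

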